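# Load the specimen carriers into the vacuum case and pump it down

## Robot

A 6-joint arm with a two-finger parallel gripper is mounted at the origin on the work surface. World frame = base frame: x ahead of the robot, y to its left, z up, the work surface at z = 0. Lengths are in m, angles in rad, forces in N, time in s.
With the tool pointing down it reaches from about 0.375 to 0.9 m from the base axis. Payload 3.1 kg.
Tool frame: the origin (TCP) lies at the very end of the fingers, on their centre line; the grasp point (between the pads) lies 19 mm behind it; z points along the fingers, y is the line along which they close (so a half turn about z gives the same grasp; the last joint's range is limited). The gripper opens to 85 mm and grips with 20 to 120 N. Pads are 22 mm wide; open, the fingers measure 114 mm over their backs; the gripper's body (76 mm by 85 mm) begins 54 mm behind the grasp point. The pads swing forward as they close: fully open they stand 13 mm farther back than shut.
Start: joints at [1.127, 0.527, 1.433, -0, 1.181, -0.178], TCP at [0.164, 0.603, 0.231] pointing down, gripper open.
Joint ranges: [-3.08, 3.08], [-0.75, 2.2], [0.22, 2.44], [-1.43, 4.57], [0, 2.65], [-2.85, 2.85]. Speed limits (rad/s): [2.79, 2.79, 3.14, 3.14, 3.14, 3.14].

## Interface

Orientations are given as a unit quaternion [x, y, z, w].
In Python, from station import telemetry, snapshot, ticket gives the robot as it stands.
- The arm moves only by the tool move_arm, never from a script. Its argument "commands" is text: rows parted by semicolons, each of 7 numbers parted by spaces: the shift along the tool's x, y, z in mm, then the turn, a rotation vector about the tool's x, y, z in degrees, then the opening, from -1 (shut) to 1 (fully open). A call has exactly 5 rows; each row is the pose to reach, as a shift and turn from the pose commanded when the call began, along the tool's axes at that moment; what a row does not reach only later rows make up. A row lasts 1/8 s, in which the tool goes at most 62.5 mm and 10.7 degrees, less where a joint would pass 70% of its speed; a pose out of reach is approached as far as the arm can. A call with a gripper value outside its range is refused whole. The fingers move at their own pace and stop on an object; "grip_force" is the grip in N (left out, the last holds). Time passes only in rows, so rows that repeat a pose let the fingers close, or fill a call up. It gives the time, the measured TCP pose, the force, the opening and the grip force at its end, in the units of the state.
- telemetry.sense(): the state, without advancing time (a new reading comes with each control period).
- snapshot(name): name is "scene" or "top" or "wrist"; returns a dict with "image" (480x640x3 uint8, red, green, blue), "fx", "fy", "cx", "cy" (pixels), "pose" (4x4, takes a point from camera to world coordinates). Camera axes: x right, y down, z forward; pixel columns grow to the right and rows downward; lengths in m; the calibration is good to about 2 mm. A picture is of the moment at which its call begins. There is no depth.
- ticket.sign_off(): hands the job in; it is judged then, once.
The state is a dict: "t": time; "q": joint angles; "qd": joint speeds; "tau": joint torques, N m; "tcp_pos": TCP position; "tool_rot": TCP orientation; "force": force on the tool from outside, world axes, zero at the start; "ft_torque": the same for the moment, N m; "finger_gap": opening from 0.0 (shut) to 1.0 (fully open); "gripper_force": force on a finger pad.
Only numpy, scipy, OpenCV 4.12 (cv2) and the standard library are available. Lean on these libraries where they do the work, as an engineer would, in place of code of your own. Each camera call takes 0.05 s, during which the arm holds its last target. There are 200 camera calls.

## Task

Push the low four-bay case square into the corner of the two grey stops beside the hand pump, and slide every specimen carrier on the bench, plain end first, fully home into a bay of its own. Once the case is docked and all the carriers are in, give the pump lever at least three full strokes, each all the way down and all the way back up. Leave the case docked, the carriers home and the lever up, and do not disturb the jar, the dish, the pen and the brush.

Things in the scene. Friction and masses are not known exactly. Their poses are not given: they have to be found in the camera images.
- dock: fixed docking corner of a white hand pump: two grey rails 25 high, 18 thick, at a right angle. Origin: their inner corner at bench height; +x away from the robot, +y left. Back rail's stop face: x = 0, from y = 0 to 210. Side rail's stop face: y = 0, from x = -95 to 0. The docked case touches both faces, same yaw as the dock, its origin at dock x = -45, y = 110 mm.
- lever_pivot (a point): the lever's pivot, on the fixed pump (axes as the dock's): 85 mm above the bench, at dock x = 0, y = -85; the axis runs along dock y. The pump's foot under it is 120 (x) x 75 (y), 45 high, its cheeks reach 110 mm high. The lever reaches 185 mm from here towards the robot (dock -x).
- lever (a joint): sprung pump lever, rad: 0 = fully up (0.5 rad above level, held by its spring), 0.6 = fully down (0.1 rad below level). A full stroke passes 0.54 and returns below 0.08. Pressed on its black pad it takes about 6 N at the top, 13 N at the bottom; let go, it springs back within a second.
- lever_grip (a point): middle of the upper face of the lever's black pad (75 long, 30 wide, 16 thick): press here. Moves with the lever: 145 mm along it from the pivot and 8 mm above its middle line. Lever up: dock x = -123, y = -85, z = 162 mm; fully down: dock x = -143 to -145, y = -85, z = 79 mm.
- case: loose aluminium case, clear roof, 90 (x) x 219.5 (y) x 20 high plus a 10 mm floor sill in front, 0.42 to 0.6 kg, at first some cm short of both stops. Origin: centre of the underside. Closed back at x = +45; four bay mouths face -x, to the robot. Five walls (y = -100, -50, 0, 50, 100) are 19.5 thick and end in round noses at x = -45. Bays in between, at y = -75, -25, 25, 75 mm.
- case_nose (a point): foremost point of the case's middle wall, 10 mm above the bench, on its centre line (case x = -45, y = 0): a good place to push the case towards the back stop. The side walls (y = +-110, 20 high) are flat.
- bay1 (a point): mouth of one bay of the case, at case x = -45, y = -75, on the level of the bay's floor (z = 4), axes as the case's. The bay is 30.5 wide, 11 high (z = 4 to 15) and runs along case x to its back at case x = 37, 82 mm in from here; its floor begins with a 4 mm high sill at case x = -55, its roof at -30. Any carrier may go in any bay, one each.
- bay2 (a point): mouth of one bay of the case, at case x = -45, y = -25, on the level of the bay's floor (z = 4), axes as the case's. The bay is 30.5 wide, 11 high (z = 4 to 15) and runs along case x to its back at case x = 37, 82 mm in from here; its floor begins with a 4 mm high sill at case x = -55, its roof at -30. Any carrier may go in any bay, one each.
- bay3 (a point): mouth of one bay of the case, at case x = -45, y = 25, on the level of the bay's floor (z = 4), axes as the case's. The bay is 30.5 wide, 11 high (z = 4 to 15) and runs along case x to its back at case x = 37, 82 mm in from here; its floor begins with a 4 mm high sill at case x = -55, its roof at -30. Any carrier may go in any bay, one each.
- bay4 (a point): mouth of one bay of the case, at case x = -45, y = 75, on the level of the bay's floor (z = 4), axes as the case's. The bay is 30.5 wide, 11 high (z = 4 to 15) and runs along case x to its back at case x = 37, 82 mm in from here; its floor begins with a 4 mm high sill at case x = -55, its roof at -30. Any carrier may go in any bay, one each.
- carrier1: aluminium specimen carrier (all alike, 75 g, 2 to 4 present): flat bar 130 (x) x 28 (y) x 8, lying on the bench, glass slide on top. Origin: centre of the underside. Upright pinch fin 20 (x) x 12 (y) near the tail at x = -50, top at z = 38. The plain end (x = +65) goes into the bay first, with 1.25 mm play each side, to its back: then its origin is at case x = -28 and the fin stays out.
- carrier2: aluminium specimen carrier (all alike, 75 g, 2 to 4 present): flat bar 130 (x) x 28 (y) x 8, lying on the bench, glass slide on top. Origin: centre of the underside. Upright pinch fin 20 (x) x 12 (y) near the tail at x = -50, top at z = 38. The plain end (x = +65) goes into the bay first, with 1.25 mm play each side, to its back: then its origin is at case x = -28 and the fin stays out.
- carrier3: aluminium specimen carrier (all alike, 75 g, 2 to 4 present): flat bar 130 (x) x 28 (y) x 8, lying on the bench, glass slide on top. Origin: centre of the underside. Upright pinch fin 20 (x) x 12 (y) near the tail at x = -50, top at z = 38. The plain end (x = +65) goes into the bay first, with 1.25 mm play each side, to its back: then its origin is at case x = -28 and the fin stays out.
- carrier4: aluminium specimen carrier (all alike, 75 g, 2 to 4 present): flat bar 130 (x) x 28 (y) x 8, lying on the bench, glass slide on top. Origin: centre of the underside. Upright pinch fin 20 (x) x 12 (y) near the tail at x = -50, top at z = 38. The plain end (x = +65) goes into the bay first, with 1.25 mm play each side, to its back: then its origin is at case x = -28 and the fin stays out.
- jar: bystander, to be left alone: glass jar with white cap, 64 across, 100 high; origin at the centre of its underside
- dish: bystander, to be left alone: open glass dish, 90 across, 18 high; origin at the centre of its underside
- marker: bystander, to be left alone: red marker pen lying down, 130 long, 14 thick; origin at the centre of its underside
- brush: bystander, to be left alone: small brush lying on the right, 160 long; origin at the centre of its underside
Things that resemble listed ones, but are neither listed nor needed, are in the scene too. What is shaped like the carrier2 but black or red is not meant.

How it is judged:
By the outcome, as a careful person would: the job done as asked, in the order asked, and still so for the second after the job is handed in, with the robot touching nothing.
Of carrier1, carrier2, carrier3, carrier4 only 2 to 4 are there at a start; the rules pass over those that are not, and their reading is None.
At some moment in a run one of carrier1, carrier2, carrier3, carrier4 may be knocked a few centimetres aside while the robot is not near it.
Once in a run the grip may slacken for a moment while it holds something.
It also fails if it takes over 210 s, if anything falls off the work surface, if the arm or the gripper's body presses on something with over 40 N, if the wrist force passes 120 N, or if a joint passes its speed limit or range.

## Working session

There is one attempt and no reset: what is moved stays moved. The work goes in short steps, Python scripts to look and compute and a tool call to move; the robot and the scene stay as the last step left them, time stands still between calls to the robot, and variables do not carry over. Pictures are saved under pics/ and viewed, at most 14 in all, crops included, and the job is handed in when it is done.

Besides the shell and the picture viewer there is one more tool, called after "Request:" as name(argument=value, ...) on one line, values as JSON. move_arm: Moves the arm, as the interface text tells. Its arguments: {"type":"object","properties":{"commands":{"type":"string"},"grip_force":{"type":"number"}},"required":["commands"]}

```bash
ls; mkdir -p pics; cat > h.py <<'E'
import numpy as np, cv2, pickle
from scipy.spatial.transform import Rotation as R
from station import telemetry, snapshot, ticket
def shot(name, fn):
    s=snapshot(name); cv2.imwrite(f'pics/{fn}.png', cv2.cvtColor(s['image'],cv2.COLOR_RGB2BGR)); pickle.dump(s,open(f'pics/{fn}.pkl','wb')); return s
def load(fn): return pickle.load(open(f'pics/{fn}.pkl','rb'))
def px(s,u,v,z):
    P=s['pose']; d=P[:3,:3]@np.array([(u-s['cx'])/s['fx'],(v-s['cy'])/s['fy'],1]); o=P[:3,3]
    return o+d*(z-o[2])/d[2]
def proj(s,p):
    P=s['pose']; c=P[:3,:3].T@(np.asarray(p)-P[:3,3]); return np.array([s['cx']+s['fx']*c[0]/c[2], s['cy']+s['fy']*c[1]/c[2]])
def crop(fn,u0,v0,u1,v1,k,out):
    im=cv2.imread(f'pics/{fn}.png')[v0:v1,u0:u1]; cv2.imwrite(f'pics/{out}.png',cv2.resize(im,None,fx=k,fy=k,interpolation=cv2.INTER_CUBIC))
E
python3 - <<'E'
from h import *
for n in ('top','scene'):
    s=shot(n,n+'0'); print(n,s['fx'],s['pose'].round(3).tolist())
st=telemetry.sense(); print(st['tcp_pos'],st['tool_rot'],st['finger_gap'],st['t'])
E
```

```text
pics
top 465.14009100059724 [[-0.02, -0.988, 0.154, 0.291], [-1.0, 0.021, 0.009, -0.024], [-0.012, -0.154, -0.988, 1.27], [0.0, 0.0, 0.0, 1.0]]
scene 489.91293513037857 [[-0.784, 0.402, -0.472, 1.053], [0.62, 0.535, -0.574, 0.695], [0.022, -0.743, -0.669, 0.922], [0.0, 0.0, 0.0, 1.0]]
[0.16328019 0.60264103 0.2304389 ] [ 1.32036615e-01  9.91244372e-01 -9.15272132e-04 -3.00798260e-04] 0.999852895954596 0.1
```

View pics/top0.png

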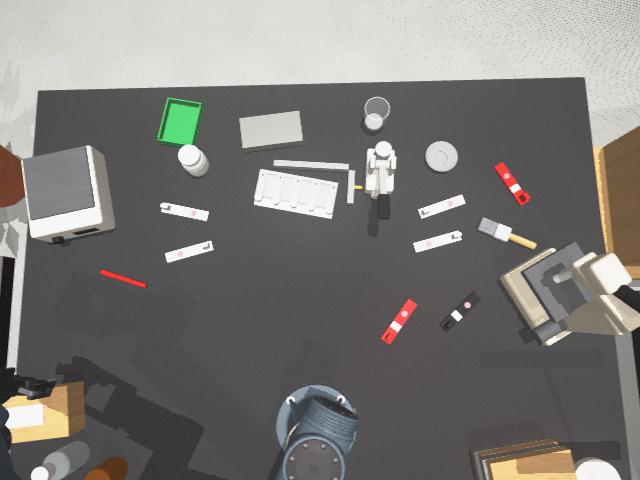

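View pics/scene0.png

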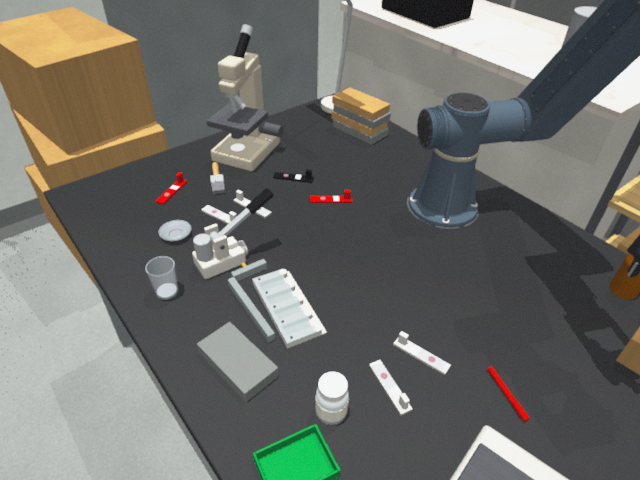

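The top view shows four white carriers, near (185,212), (189,252), (442,207) and (438,241). The case is at (296,194), the dock corner near (350,168), the lever pad at (384,207), and the red and black lookalikes lie lower right. I'll enlarge these areas next.

```bash
python3 - <<'E'
from h import *
crop('top0',245,135,405,255,5,'c1')
a=cv2.imread('pics/top0.png'); L=cv2.resize(a[190:270,150:230],None,fx=5,fy=5,interpolation=cv2.INTER_CUBIC); Rr=cv2.resize(a[185:265,400:480],None,fx=5,fy=5,interpolation=cv2.INTER_CUBIC)
cv2.imwrite('pics/c2.png',np.hstack([L,Rr]))
E
```

```text
(no output)
```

View pics/c1.png

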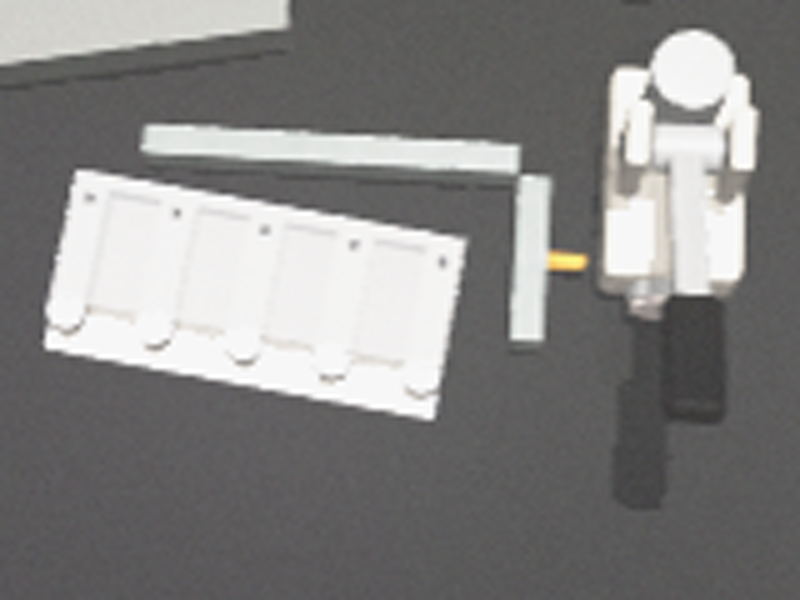

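View pics/c2.png

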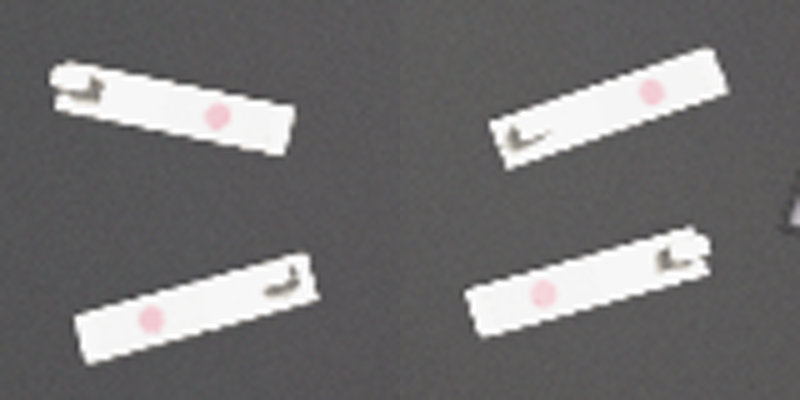

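Corners read from the enlargements:
- **Rails:** the back rail's stop edge runs (142,153)–(518,174). The side rail's stop edge runs (519,176)–(511,340).
- **Case roof:** the back corners are (78,170) and (467,238).
- **Fins:** A's is at its left end, B's right, C's left, D's right.

```bash
cat >> h.py <<'E'
def yaw(): 
    st=telemetry.sense(); f=-R.from_quat(st['tool_rot']).as_matrix()[:,0]; return np.degrees(np.arctan2(f[1],f[0]))
def to(x,y,z,psi,ref=None):
    """shift (mm, tool axes) and turn (deg about tool z and full rotvec) from measured pose or ref=(pos,psi)"""
    st=telemetry.sense()
    if ref is None: R0=R.from_quat(st['tool_rot']).as_matrix(); p0=np.array(st['tcp_pos'])
    else: R0=rot(ref[3]); p0=np.array(ref[:3])
    d=R0.T@(np.array([x,y,z])-p0)*1000
    print('shift',d.round(1),'turn',R.from_matrix(R0.T@rot(psi)).as_rotvec(degrees=True).round(1))
def rot(psi):
    c,s=np.cos(np.radians(psi)),np.sin(np.radians(psi)); f=np.array([c,s,0]); l=np.array([-s,c,0]); return np.column_stack([-f,l,[0,0,-1]])
def fr(o,psi,x,y):  # local->world
    c,s=np.cos(np.radians(psi)),np.sin(np.radians(psi)); return np.array([o[0]+c*x-s*y,o[1]+s*x+c*y])
E
cat > m.py <<'E'
from h import *
s=load('top0')
def P(cu,cv,off,z): return px(s,off[0]+(cu+.5)/5-.5,off[1]+(cv+.5)/5-.5,z)[:2]
o=(245,135)
a,b=P(142,153,o,.025),P(518,174,o,.025); c,d=P(519,176,o,.025),P(511,340,o,.025)
# back face direction = +y_dock: from right to left
ps1=np.degrees(np.arctan2(*(a-b)[::-1]))-90; ps2=np.degrees(np.arctan2(*(c-d)[::-1]))
t=np.linalg.solve(np.column_stack([a-b,-(c-d)]),d-b); cor=b+t[0]*(a-b)
print('dock',cor.round(4),ps1.round(2),ps2.round(2),'len',np.linalg.norm(a-b),np.linalg.norm(c-d))
e,f=P(78,170,o,.02),P(467,238,o,.02); g,h=P(45,348,o,.004),P(435,420,o,.004)
pc=np.degrees(np.arctan2(*(e-f)[::-1]))-90
print('case yaw',pc,'w',np.linalg.norm(e-f),np.linalg.norm(g-h),'depth',np.linalg.norm((e+f-g-h)/2))
oc=fr((e+f)/2,pc,-.045,0); print('case',oc, 'alt',fr((g+h)/2,pc,.055,0))
for u in ((68,332),(157,347),(245,361),(333,377),(420,394)): # noses bottom
  w=P(*u,o,.02)-oc; cc,ss=np.cos(np.radians(pc)),np.sin(np.radians(pc)); print('nose',(w[0]*cc+w[1]*ss).round(4),(-w[0]*ss+w[1]*cc).round(4))
for n,off,pe,te in (('A',(150,190),((295,107),(284,156)),((62,63),(55,108))),('B',(150,190),((73,318),(89,365)),((305,252),(320,298))),
  ('C',(320,185),((713,46),(728,93)),((490,122),(507,170))),('D',(320,185),((465,291),(482,339)),((692,227),(710,274)))):
  p=np.mean([P(*q,off,.008) for q in pe],0); q=np.mean([P(*q,off,.008) for q in te],0)
  k=np.degrees(np.arctan2(*(p-q)[::-1])); print(n,((p+q)/2).round(4),'yaw',k.round(1),'len',np.linalg.norm(p-q).round(4),'fin',fr((p+q)/2,k,-.05,0).round(4))
E
python3 m.py
```

```text
dock [ 0.6768 -0.1036] -4.66 -4.42 len 0.2092027094113723 0.09322296905979505
case yaw -11.553685535564185 w 0.22026721724417653 0.22138342218457066 depth 0.1003895656195764
case [0.62035436 0.04298022] alt [0.62000387 0.04321014]
nose -0.0468 0.0971
nose -0.0463 0.0471
nose -0.0454 -0.0022
nose -0.0456 -0.0514
nose -0.0465 -0.1001
A [0.5722 0.3548] yaw -102.6 len 0.1328 fin [0.5831 0.4036]
B [0.4599 0.3393] yaw 105.1 len 0.1311 fin [0.4729 0.291 ]
C [ 0.5709 -0.3589] yaw -72.0 len 0.1315 fin [ 0.5555 -0.3113]
D [ 0.4733 -0.3408] yaw 104.6 len 0.1304 fin [ 0.486  -0.3892]
```

```bash
cat >> h.py <<'E'
DC=np.array([0.6768,-0.1036]); DY=-4.5
def dk(x,y): return fr(DC,DY,x,y)
def todk(p):
    w=np.asarray(p)[:2]-DC; return fr((0,0),-DY,*w)
def st():
    s=telemetry.sense(); print('t',round(s['t'],2),'tcp',np.round(s['tcp_pos'],4),'dock',(1000*todk(s['tcp_pos'])).round(1),'psi',yaw().round(2),'F',np.round(s['force'],1),'gap',round(s['finger_gap'],3))
E
python3 - <<'E'
from h import *
n=fr((.6203,.0431),-11.55,-.045,0); nd=todk(n); print('nose dock',nd)
p=dk(nd[0]-.045,nd[1]); print(p)
st(); to(*p,.10,-4.5)
E
```

```text
nose dock [-0.11249555  0.14733793]
[0.53134995 0.05564069]
t 0.1 tcp [0.1633 0.6026 0.2304] dock [-567.3  663.8] psi -15.17 F [ 0.7 -1.4 -1.1] gap 1.0
shift [-498.5 -431.3  131.1] turn [ -0.1  -0.  -10.7]
```

Request:
move_arm(commands="-499 -431 131 0 0 -10.7 -1;-499 -431 131 0 0 -10.7 -1;-499 -431 131 0 0 -10.7 -1;-499 -431 131 0 0 -10.7 -1;-499 -431 131 0 0 -10.7 -1")

```text
t: 0.72
tcp_pos: [0.3354, 0.348, 0.1701]
tool_rot: [0.039, 0.999, 0.0, 0.0]
force: [0.9, -0.1, 0.4]
finger_gap: 0.005
gripper_force: 0.0
```

```bash
python3 -c "
from h import *
st(); to(.5313,.0556,.1,-4.5)"
```

```text
t 0.72 tcp [0.3354 0.348  0.1701] dock [-375.8  423.4] psi -4.44 F [ 0.9 -0.1  0.4] gap 0.005
shift [-217.9 -276.4   70.1] turn [0.  0.  0.1]
```

Request:
move_arm(commands="-218 -276 70 0 0 0 -1;-218 -276 70 0 0 0 -1;-218 -276 70 0 0 0 -1;-218 -276 70 0 0 0 -1;-218 -276 70 0 0 0 -1")

```text
t: 1.35
tcp_pos: [0.5061, 0.0932, 0.1089]
tool_rot: [0.039, 0.999, 0.0, -0.0]
force: [0.6, 0.7, 0.1]
finger_gap: -0.003
gripper_force: 0.0
```

```bash
python3 -c "
from h import *
st(); to(.5313,.0556,.01,-4.5)"
```

```text
t 1.35 tcp [0.5061 0.0932 0.1089] dock [-185.6  182.8] psi -4.49 F [0.6 0.7 0.1] gap -0.003
shift [-28.  -35.5  98.9] turn [ 0. -0.  0.]
```

Request:
move_arm(commands="-28 -36 60 0 0 0 -1;-28 -36 98 0 0 0 -1;-28 -36 98 0 0 0 -1;-28 -36 98 0 0 0 -1;-28 -36 98 0 0 0 -1")

```text
t: 1.98
tcp_pos: [0.5314, 0.0577, 0.0138]
tool_rot: [0.038, 0.999, -0.0, 0.002]
force: [0.1, 0.1, 0.3]
finger_gap: 0.001
gripper_force: 0.0
```

```bash
python3 -c "
from h import *
st()"
```

```text
t 1.98 tcp [0.5314 0.0577 0.0138] dock [-157.6  149.4] psi -4.39 F [0.1 0.1 0.3] gap 0.001
```

Request:
move_arm(commands="-10 -1 2 0 0 0 -1;-20 -2 3 0 0 0 -1;-30 -2 3 0 0 0 -1;-36 -2 3 0 0 0 -1;-42 -2 3 0 0 0 -1")

```text
t: 2.6
tcp_pos: [0.5681, 0.0522, 0.0081]
tool_rot: [0.039, 0.999, 0.0, -0.005]
force: [-7.8, 0.6, 5.1]
finger_gap: 0.0
gripper_force: 3.7
```

Request:
move_arm(commands="-4 0 0 0 0 0 -1;-8 0 0 0 0 0 -1;-11 0 0 0 0 0 -1;-14 0 0 0 0 0 -1;-14 0 0 0 0 0 -1")

```text
t: 3.22
tcp_pos: [0.5805, 0.0513, 0.0079]
tool_rot: [0.039, 0.999, 0.0, -0.006]
force: [-7.5, -0.5, 6.6]
finger_gap: 0.003
gripper_force: 4.0
```

```bash
python3 -c "
from h import *
st()"
```

```text
t 3.23 tcp [0.5805 0.0513 0.0079] dock [-108.1  146.9] psi -4.45 F [-7.5 -0.5  6.6] gap 0.003
```

Request:
move_arm(commands="0 0 -4 0 0 0 -1;-3 0 -4 0 0 0 -1;-6 0 -4 0 0 0 -1;-9 0 -4 0 0 0 -1;-9 0 -4 0 0 0 -1")

```text
t: 3.85
tcp_pos: [0.5851, 0.0493, 0.0096]
tool_rot: [0.038, 0.999, -0.001, -0.011]
force: [-11.5, -5.1, -2.1]
finger_gap: 0.0
gripper_force: 5.5
```

Request:
move_arm(commands="-2 0 0 0 0 0 -1;-4 0 0 0 0 0 -1;-4 0 0 0 0 0 -1;-4 0 0 0 0 0 -1;-4 0 0 0 0 0 -1")

```text
t: 4.47
tcp_pos: [0.5858, 0.0489, 0.0089]
tool_rot: [0.038, 0.999, -0.001, -0.015]
force: [-15.5, -7.7, -2.3]
finger_gap: 0.001
gripper_force: 7.5
```

```bash
python3 -c "
from h import *
st(); shot('top','top1'); crop('top1',245,135,405,255,5,'c3')"
```

```text
t 4.47 tcp [0.5858 0.0489 0.0089] dock [-102.7  144.8] psi -4.37 F [-15.5  -7.7  -2.3] gap 0.001
```

View pics/c3.png

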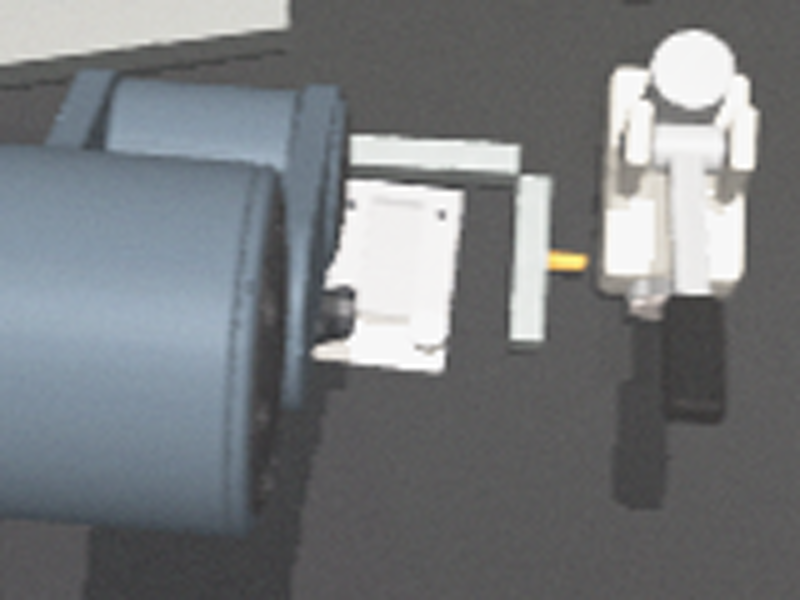

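The case is now nearly square to the back rail. About 28 mm remains to the side rail, with its right corner at (465,190). Next I'll push its left side.

```bash
python3 -c "
from h import *
ref=(*dk(-.115,.145),.01,-4.5)
to(*dk(-.115,.285),.06,-4.5,ref); to(*dk(-.045,.285),.010,-4.5,ref)"
```

```text
shift [ -0. 140. -50.] turn [0. 0. 0.]
shift [-70. 140.   0.] turn [0. 0. 0.]
```

Request:
move_arm(commands="20 0 0 0 0 0 -1;20 0 -50 0 0 0 -1;15 60 -50 0 0 0 -1;15 120 -50 0 0 0 -1;15 140 -50 0 0 0 -1")

```text
t: 5.15
tcp_pos: [0.5951, 0.1935, 0.0626]
tool_rot: [0.037, 0.999, 0.0, 0.0]
force: [0.0, -0.5, -0.4]
finger_gap: -0.002
gripper_force: 0.0
```

```bash
python3 -c "
from h import *
st(); to(*dk(-.045,.285),.010,-4.5)"
```

```text
t 5.15 tcp [0.5951 0.1935 0.0626] dock [-104.8  289.8] psi -4.28 F [ 0.  -0.5 -0.4] gap -0.002
shift [-59.7  -5.1  52.7] turn [0.  0.  0.2]
```

Request:
move_arm(commands="-50 -5 0 0 0 0 -1;-60 -5 40 0 0 0 -1;-60 -5 52 0 0 0 -1;-60 -12 52 0 0 0 -1;-60 -20 52 0 0 0 -1")

```text
t: 5.78
tcp_pos: [0.6529, 0.1652, 0.0113]
tool_rot: [0.039, 0.999, -0.0, 0.0]
force: [-0.5, 0.4, -0.2]
finger_gap: 0.003
gripper_force: 0.0
```

Request:
move_arm(commands="0 -8 0 0 0 0 -1;0 -16 0 0 0 0 -1;0 -24 0 0 0 0 -1;0 -30 0 0 0 0 -1;0 -32 0 0 0 0 -1")

```text
t: 6.4
tcp_pos: [0.649, 0.1353, 0.0116]
tool_rot: [0.04, 0.999, 0.001, -0.001]
force: [-3.6, 8.4, 1.7]
finger_gap: 0.0
gripper_force: 3.8
```

```bash
python3 -c "
from h import *
st()"
```

```text
t 6.4 tcp [0.649  0.1353 0.0116] dock [-46.4 236. ] psi -4.56 F [-3.6  8.4  1.7] gap 0.0
```

Request:
move_arm(commands="0 -3 0 0 0 0 -1;0 -5 0 0 0 0 -1;0 -7 0 0 0 0 -1;0 -7 0 0 0 0 -1;0 -7 0 0 0 0 -1")

```text
t: 7.02
tcp_pos: [0.6485, 0.1317, 0.0116]
tool_rot: [0.04, 0.999, 0.004, -0.001]
force: [-3.3, 16.3, 2.0]
finger_gap: -0.003
gripper_force: 7.5
```

```bash
python3 -c "
from h import *
st()"
```

```text
t 7.03 tcp [0.6485 0.1317 0.0116] dock [-46.6 232.4] psi -4.59 F [-3.3 16.3  2. ] gap -0.003
```

Request:
move_arm(commands="0 25 0 0 0 0 -1;0 25 -50 0 0 0 -1;60 0 -50 0 0 0 -1;85 -60 -50 0 0 0 -1;85 -120 -50 0 0 0 -1")

```text
t: 7.65
tcp_pos: [0.5537, 0.0147, 0.0616]
tool_rot: [0.037, 0.999, -0.0, -0.0]
force: [1.2, -1.0, 0.3]
finger_gap: -0.002
gripper_force: 0.0
```

```bash
python3 -c "
from h import *
st(); to(*dk(-.125,.060),.010,-4.5)"
```

```text
t 7.65 tcp [0.5537 0.0147 0.0616] dock [-132.   108.3] psi -4.27 F [ 1.2 -1.   0.3] gap -0.002
shift [ -6.8 -48.3  51.6] turn [-0.  -0.1  0.2]
```

Request:
move_arm(commands="0 -46 0 0 0 0 -1;0 -46 50 0 0 0 -1;-15 -46 50 0 0 0 -1;-25 -46 50 0 0 0 -1;-35 -46 50 0 0 0 -1")

```text
t: 8.28
tcp_pos: [0.5832, -0.0335, 0.0108]
tool_rot: [0.038, 0.999, -0.0, -0.006]
force: [-17.4, -5.6, 11.3]
finger_gap: 0.001
gripper_force: 8.4
```

Request:
move_arm(commands="-3 0 0 0 0 0 -1;-6 0 0 0 0 0 -1;-6 0 0 0 0 0 -1;-6 0 0 0 0 0 -1;-6 0 0 0 0 0 -1")

```text
t: 8.9
tcp_pos: [0.5831, -0.0332, 0.0108]
tool_rot: [0.038, 0.999, 0.0, -0.011]
force: [-15.9, -5.5, 10.6]
finger_gap: -0.001
gripper_force: 8.5
```

```bash
python3 -c "
from h import *
st()"
```

```text
t 8.9 tcp [ 0.5831 -0.0332  0.0108] dock [-98.9  62.8] psi -4.3 F [-15.9  -5.5  10.6] gap -0.001
```

Request:
move_arm(commands="25 0 -5 0 0 0 -1;25 48 -5 0 0 0 -1;10 48 -5 0 0 0 -1;0 48 -5 0 0 0 -1;0 48 -5 0 0 0 -1")

```text
t: 9.52
tcp_pos: [0.5888, 0.017, 0.0164]
tool_rot: [0.038, 0.999, 0.002, -0.009]
force: [-14.3, 5.3, 15.0]
finger_gap: 0.003
gripper_force: 10.4
```

```bash
python3 -c "
from h import *
st()"
```

```text
t 9.53 tcp [0.5888 0.017  0.0164] dock [-97.2 113.3] psi -4.4 F [-14.3   5.3  15. ] gap 0.003
```

Request:
move_arm(commands="40 0 0 0 0 0 -1;50 60 -60 0 0 0 0;50 120 -100 0 0 0 0.3;50 180 -140 0 0 0 0.3;50 230 -160 0 0 0 0.3")

```text
t: 10.15
tcp_pos: [0.5645, 0.2201, 0.1638]
tool_rot: [0.039, 0.999, 0.0, 0.002]
force: [0.5, -0.1, -0.5]
finger_gap: 0.647
gripper_force: 0.0
```

```bash
python3 -c "
from h import *
st(); shot('top','top2')
a=cv2.imread('pics/top2.png'); 
A=cv2.resize(a[150:230,250:370],None,fx=5,fy=5,interpolation=cv2.INTER_CUBIC)
cv2.imwrite('pics/c4.png',A)"
```

```text
t 10.15 tcp [0.5645 0.2201 0.1638] dock [-137.3  313.9] psi -4.48 F [ 0.5 -0.1 -0.5] gap 0.647
```

View pics/c4.png

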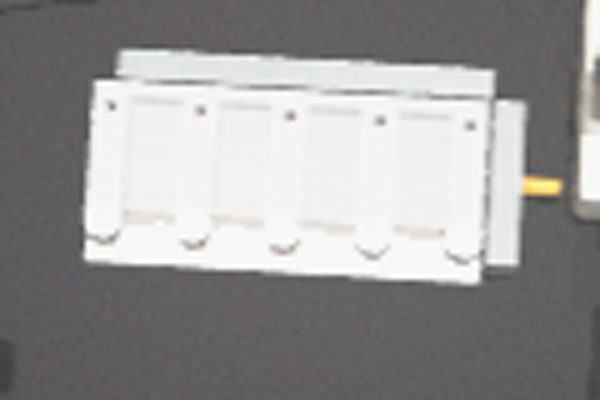

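The case sits flush against both rails, with its back edge along the back rail and its right side along the side rail. Now carrier A.

```bash
python3 -c "
from h import *
s=load('top0'); print('jar cap',px(s,189,154,.1)); 
st(); to(.583,.4035,.09,-102.6); to(.583,.4035,.013,-102.6,(.583,.4035,.09,-102.6))"
```

```text
jar cap [0.70536566 0.31867284 0.1       ]
t 10.2 tcp [0.5671 0.2279 0.168 ] dock [-135.4  321.8] psi -4.25 F [1.7 3.2 3.1] gap 0.648
shift [ -1.8 175.7  79.5] turn [ 1.   0.2 98.4]
shift [ 0.  0. 77.] turn [0. 0. 0.]
```

Request:
move_arm(commands="-2 170 30 1 0 98 -0.1;-2 170 30 1 0 98 -0.1;-2 170 30 1 0 98 -0.1;-2 170 30 1 0 98 -0.1;-2 170 30 1 0 98 -0.1")

```text
t: 10.82
tcp_pos: [0.5787, 0.3889, 0.131]
tool_rot: [0.484, 0.875, -0.004, 0.0]
force: [0.0, -0.1, 0.7]
finger_gap: 0.451
gripper_force: 0.0
```

```bash
python3 -c "
from h import *
st(); to(.583,.4035,.09,-102.6)"
```

```text
t 10.82 tcp [0.5787 0.3889 0.131 ] dock [-136.5  483.3] psi -57.94 F [ 0.  -0.1  0.7] gap 0.451
shift [10.3 11.7 40.9] turn [-0.3  0.4 44.7]
```

Request:
move_arm(commands="10 12 30 0 0 44.7 -0.1;10 12 30 0 0 44.7 -0.1;10 12 30 0 0 44.7 -0.1;10 12 30 0 0 44.7 -0.1;10 12 30 0 0 44.7 -0.1")

```text
t: 11.45
tcp_pos: [0.5838, 0.4025, 0.1013]
tool_rot: [0.779, 0.627, -0.003, 0.002]
force: [-0.1, 0.6, -0.0]
finger_gap: 0.448
gripper_force: 0.0
```

```bash
python3 -c "
from h import *
st(); to(.583,.4035,.013,-102.6)
s=shot('wrist','w1'); print(proj(s,(.5831,.4036,.038)),proj(s,(*fr((.5722,.3548),-102.6,.065,0),.008)))"
```

```text
t 11.45 tcp [0.5838 0.4025 0.1013] dock [-132.4  497.2] psi -102.38 F [-0.1  0.6 -0. ] gap 0.448
shift [ 1.5 -0.8 88.3] turn [-0.1  0.4  0.2]
[315.45823402 252.81199256] [315.1139672  369.79140451]
```

View pics/w1.png

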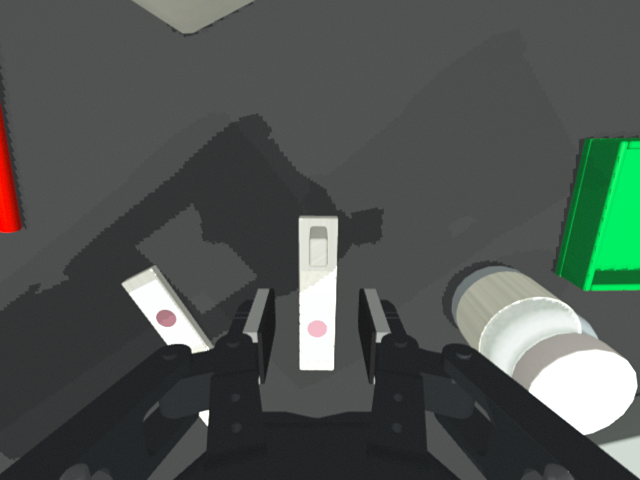

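The wrist view shows carrier A's fin at (318,247) between the open pads, with the plain end at (317,370). This agrees with the prediction, so I descend and grip.

Request:
move_arm(commands="1 0 50 0 0 0 -0.1;1 0 88 0 0 0 -0.1;1 0 88 0 0 0 -0.1;1 0 88 0 0 0 -1;1 0 88 0 0 0 -1", grip_force=70)

```text
t: 12.12
tcp_pos: [0.5847, 0.4037, 0.0151]
tool_rot: [0.779, 0.627, -0.002, 0.002]
force: [0.2, 0.1, -1.8]
finger_gap: 0.127
gripper_force: 69.3
```

Request:
move_arm(commands="0 0 0 0 0 0 -1;0 0 0 0 0 0 -1;0 0 -6 0 0 0 -1;0 0 -6 0 0 0 -1;0 0 -6 0 0 0 -1")

```text
t: 12.75
tcp_pos: [0.5826, 0.4026, 0.0181]
tool_rot: [0.779, 0.627, -0.005, 0.001]
force: [0.3, -0.5, -0.3]
finger_gap: 0.121
gripper_force: 69.5
```

```bash
python3 -c "
from h import *
st()"
```

```text
t 12.75 tcp [0.5826 0.4026 0.0181] dock [-133.6  497.3] psi -102.41 F [ 0.3 -0.5 -0.3] gap 0.121
```

```bash
python3 -c "
from h import *
st(); z=telemetry.sense()['tcp_pos'][2]; to(.535,.20,z,-102.4); to(.44,.12,z,-102.4); print(dk(-.235,.185))"
```

```text
t 12.75 tcp [0.5826 0.4026 0.0181] dock [-133.6  497.3] psi -102.41 F [ 0.3 -0.5 -0.3] gap 0.121
shift [-208.1   -2.9    1.9] turn [-0.2  0.5 -0. ]
shift [-306.7  -78.5    3.1] turn [-0.2  0.5 -0. ]
[0.45703936 0.09926759]
```

Request:
move_arm(commands="-50 0 0 0 0 0 -1;-104 -1 0 0 0 0 -1;-156 -2 0 0 0 0 -1;-208 -3 0 0 0 0 -1;-245 -30 0 0 0 0 -1")

```text
t: 13.38
tcp_pos: [0.5026, 0.1678, 0.0208]
tool_rot: [0.78, 0.626, -0.003, 0.003]
force: [-0.5, 0.2, -1.0]
finger_gap: 0.125
gripper_force: 69.4
```

```bash
python3 -c "
from h import *
st(); to(.44,.12,.018,-50); to(*dk(-.235,.185),.018,-4.5)"
```

```text
t 13.38 tcp [0.5026 0.1678 0.0208] dock [-194.9  256.9] psi -102.54 F [-0.5  0.2 -1. ] gap 0.125
shift [-60.2 -50.7   3.2] turn [ -0.2   0.4 -52.5]
shift [-76.8 -29.6   3.4] turn [ -0.4   0.3 -98. ]
```

Request:
move_arm(commands="-40 -35 2 0 0 0 -1;-60 -50 2 0 0 -10 -1;-65 -40 2 0 0 -20 -1;-70 -35 2 0 0 -30 -1;-70 -30 2 0 0 -40 -1")

```text
t: 14.0
tcp_pos: [0.4569, 0.1076, 0.0193]
tool_rot: [0.516, 0.857, -0.005, -0.0]
force: [0.1, -0.2, -1.4]
finger_gap: 0.124
gripper_force: 69.4
```

```bash
python3 -c "
from h import *
st(); to(*dk(-.235,.185),.019,-4.5)"
```

```text
t 14.0 tcp [0.4569 0.1076 0.0193] dock [-235.8  193.3] psi -62.13 F [ 0.1 -0.2 -1.4] gap 0.124
shift [-7.4 -3.8  0.4] turn [ -0.6   0.  -57.6]
```

Request:
move_arm(commands="-7 -4 0 0 0 -10 -1;-7 -4 0 0 0 -20 -1;-7 -4 0 0 0 -30 -1;-7 -4 0 0 0 -40 -1;-7 -4 0 0 0 -50 -1")

```text
t: 14.62
tcp_pos: [0.4565, 0.1, 0.0193]
tool_rot: [0.105, 0.994, -0.004, -0.002]
force: [-0.2, 0.7, -0.2]
finger_gap: 0.12
gripper_force: 69.4
```

```bash
python3 -c "
from h import *
st(); to(*dk(-.225,.185),.019,-4.5)"
```

```text
t 14.62 tcp [0.4565 0.1    0.0193] dock [-235.6  185.7] psi -12.09 F [-0.2  0.7 -0.2] gap 0.12
shift [-10.6   0.7   0.3] turn [-0.5 -0.2 -7.6]
```

Request:
move_arm(commands="-5 0 0 0 0 -7.6 -1;-8 0 0 0 0 -7.6 -1;-8 0 0 0 0 -7.6 -1;-8 0 0 0 0 -7.6 -1;-8 0 0 0 0 -7.6 -1")

```text
t: 15.25
tcp_pos: [0.4639, 0.0983, 0.0194]
tool_rot: [0.042, 0.999, -0.004, -0.002]
force: [1.0, -1.2, -1.2]
finger_gap: 0.122
gripper_force: 69.4
```

```bash
python3 -c "
from h import *
st(); s=shot('wrist','w2'); shot('top','top3')
crop('top3',200,140,360,260,5,'c5')
for n,p in (('pend',(-.105,.185,.014)),('noseL',(-.09,.210,.02)),('noseR',(-.09,.160,.02)),('bayback',(-.008,.185,.004))): print(n,proj(s,(*dk(*p[:2]),p[2])).round(1))"
```

```text
t 15.25 tcp [0.4639 0.0983 0.0194] dock [-228.   184.6] psi -4.85 F [ 1.  -1.2 -1.2] gap 0.122
pend [319.  488.1]
noseL [361.9 517.3]
noseR [276.3 516.8]
bayback [319.4 574.6]
```

View pics/w2.png

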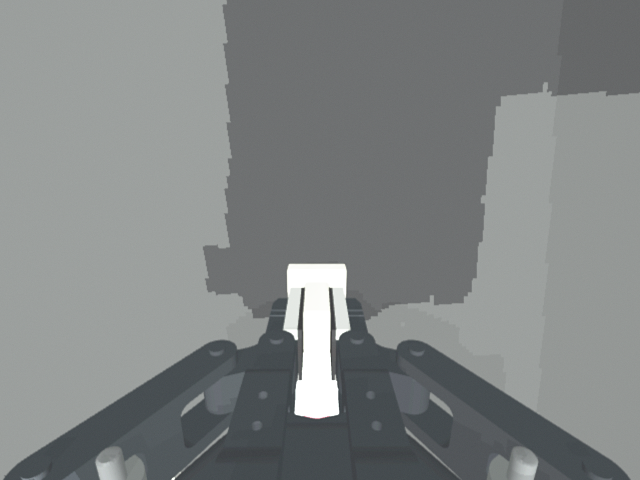

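Request:
move_arm(commands="-8 0 0 0 0 0 -1;-16 0.3 0.5 0 0 -0.3 -1;-24 0.3 0.5 0 0 -0.3 -1;-32 0.3 0.5 0 0 -0.3 -1;-40 0.3 0.5 0 0 -0.3 -1")

```text
t: 15.98
tcp_pos: [0.4794, 0.0969, 0.0168]
tool_rot: [0.039, 0.999, -0.004, -0.029]
force: [-35.0, 2.1, 15.8]
finger_gap: 0.123
gripper_force: 71.8
```

```bash
python3 -c "
from h import *
st(); print(R.from_quat(telemetry.sense()['tool_rot']).as_matrix()[2])"
```

```text
t 15.97 tcp [0.4794 0.0969 0.0168] dock [-212.5  184.4] psi -4.47 F [-35.    2.1  15.8] gap 0.123
[ 0.05668118 -0.01073084 -0.99833466]
```

Request:
move_arm(commands="20 0 0 0 0 0 -1;30 0 0 0 0 0 -1;35 0 0 0 0 0 -1;35 0 0 0 0 0 -1;35 0 0 0 0 0 -1")

```text
t: 16.6
tcp_pos: [0.4707, 0.0978, 0.0191]
tool_rot: [0.04, 0.999, -0.004, -0.001]
force: [-0.5, 1.0, 0.3]
finger_gap: 0.122
gripper_force: 69.9
```

```bash
python3 -c "
from h import *
st(); s=shot('scene','s1')
u=[proj(s,(*dk(x,.185),.01)) for x in (-.22,-.1)]; print(u)
c=np.mean(u,0).astype(int); crop('s1',c[0]-65,c[1]-50,c[0]+65,c[1]+50,6,'c6')"
```

```text
t 16.6 tcp [0.4707 0.0978 0.0191] dock [-221.2  184.7] psi -4.53 F [-0.5  1.   0.3] gap 0.122
[array([347.12972731, 290.56029347]), array([306.76486962, 310.67212049])]
```

View pics/c6.png

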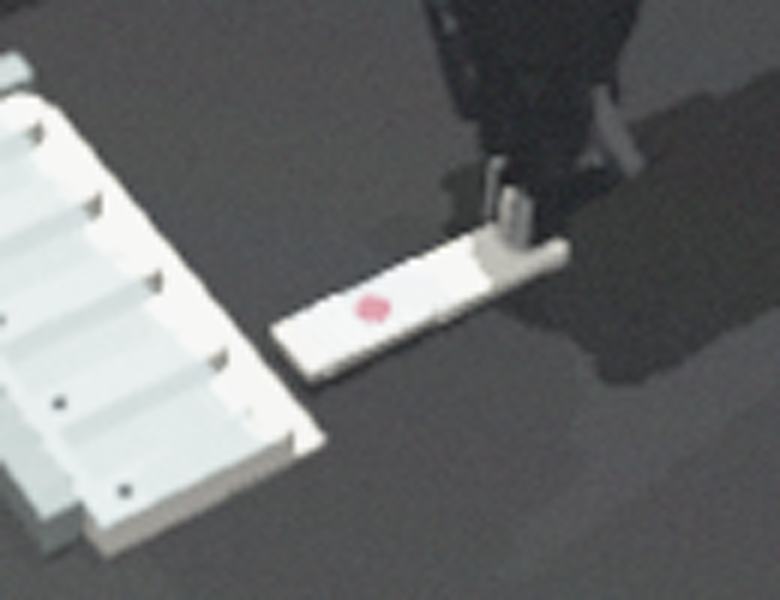

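Request:
move_arm(commands="0 0 -1 0 -0.7 0 -1;0 0 -1 0 -0.7 0 -1;0 0 -1 0 -0.7 0 -1;-4 0 -1 0 -0.7 0 -1;-8 0 -1 0 -0.7 0 -1")

```text
t: 17.27
tcp_pos: [0.4777, 0.0973, 0.0199]
tool_rot: [0.039, 0.999, -0.004, 0.004]
force: [-0.0, -0.1, -0.4]
finger_gap: 0.124
gripper_force: 69.9
```

Request:
move_arm(commands="-4 0 0 0 0 0 -1;-8 0 0 0 0 0 -1;-12 0 0 0 0 0 -1;-12 0 0 0 0 0 -1;-12 0 0 0 0 0 -1")

```text
t: 17.9
tcp_pos: [0.4889, 0.0965, 0.0199]
tool_rot: [0.039, 0.999, -0.004, 0.004]
force: [-0.2, 0.3, -0.6]
finger_gap: 0.124
gripper_force: 69.9
```

```bash
python3 -c "
from h import *
st(); print(R.from_quat(telemetry.sense()['tool_rot']).as_matrix()[2])"
```

```text
t 17.9 tcp [0.4889 0.0965 0.0199] dock [-203.   184.7] psi -4.51 F [-0.2  0.3 -0.6] gap 0.124
[-0.00767241 -0.00821632 -0.99993681]
```

Request:
move_arm(commands="-5 0.3 0 0 0 0 -1;-10 0.3 0 0 0 0 -1;-15 0.3 0 0 0 0 -1;-20 0.3 0 0 0 0 -1;-25 0.3 0 0 0 0 -1")

```text
t: 18.52
tcp_pos: [0.5037, 0.0957, 0.0192]
tool_rot: [0.039, 0.999, -0.004, -0.007]
force: [-18.2, 3.9, 8.3]
finger_gap: 0.125
gripper_force: 70.9
```

```bash
python3 -c "
from h import *
st()"
```

```text
t 18.52 tcp [0.5037 0.0957 0.0192] dock [-188.2  185.1] psi -4.48 F [-18.2   3.9   8.3] gap 0.125
```

Request:
move_arm(commands="12 0 0 0 0 0 -1;14 0 0 0 0 0 -1;14 0 0 0 0 0 -1;14 0 0 0 0 0 -1;14 0 0 0 0 0 -1")

```text
t: 19.15
tcp_pos: [0.5006, 0.0959, 0.0201]
tool_rot: [0.039, 0.999, -0.004, 0.004]
force: [-0.3, 1.9, -1.4]
finger_gap: 0.123
gripper_force: 69.9
```

```bash
python3 -c "
from h import *
st(); s=shot('scene','s2'); t=shot('top','top4')
u=proj(s,(*dk(-.09,.185),.01)).astype(int); v=proj(t,(*dk(-.09,.185),.01)).astype(int); print(u,v)
f=lambda n,c:cv2.resize(cv2.imread(f'pics/{n}.png')[c[1]-30:c[1]+30,c[0]-25:c[0]+25],None,fx=8,fy=8,interpolation=cv2.INTER_CUBIC)
cv2.imwrite('pics/c7.png',np.hstack([f('s2',u),f('top4',v)]))"
```

```text
t 19.15 tcp [0.5006 0.0959 0.0201] dock [-191.3  185. ] psi -4.51 F [-0.3  1.9 -1.4] gap 0.123
[303 312] [280 198]
```

View pics/c7.png

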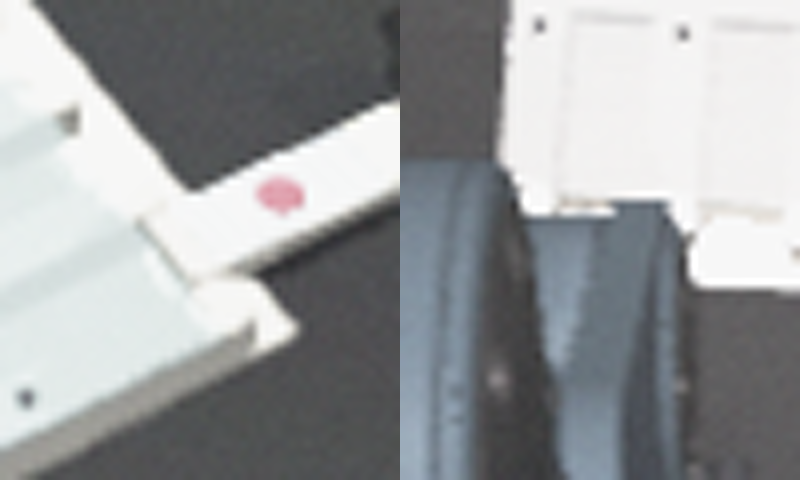

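```bash
python3 -c "
from h import *
s=load('s2')
def q(cu,cv,z): return (1000*todk(px(s,278+(cu+.5)/8-.5,282+(cv+.5)/8-.5,z))).round(1)
print('sill corner',q(297,325,.004),'exp -100,219.75')
print('nose(y=160 hidden) nose y=110..',q(72,112,.02), 'outer top back', )
for z in (.012,.014,.016): print(z,q(145,212,z),q(188,282,z))
"
```

```text
sill corner [-99.5 220.5] exp -100,219.75
nose(y=160 hidden) nose y=110.. [-79.7 125.1] outer top back
0.012 [-81.1 165.1] [-77.7 194.9]
0.014 [-80.2 166.6] [-76.8 196.3]
0.016 [-79.3 168. ] [-75.9 197.7]
```

The crop shows carrier A's front corners at (145,212) and (188,282). Its centre comes out near dock y = 181 instead of 185, so it sits about 2° off in the grip and catches the nose of the wall. I'll turn it to correct this.

Request:
move_arm(commands="3 0 0 0 0 -1 -1;3 0 0 0 0 -2 -1;0 0 0 0 0 -2 -1;-4 0 0 0 0 -2 -1;-8 0 0 0 0 -2 -1")

```text
t: 19.88
tcp_pos: [0.5035, 0.0954, 0.0197]
tool_rot: [0.022, 1.0, -0.004, -0.001]
force: [-9.0, -0.7, 2.7]
finger_gap: 0.123
gripper_force: 70.4
```

```bash
python3 -c "
from h import *
st()"
```

```text
t 19.88 tcp [0.5035 0.0954 0.0197] dock [-188.4  184.8] psi -2.54 F [-9.  -0.7  2.7] gap 0.123
```

Request:
move_arm(commands="10 0 0 0 0 0 -1;10 0 1 0 0.1 0 -1;4 0 1 0 0.1 0 -1;0 0 1 0 0.1 0 -1;-4 0 1 0 0.1 0 -1")

```text
t: 20.5
tcp_pos: [0.504, 0.0955, 0.0181]
tool_rot: [0.022, 1.0, -0.004, -0.006]
force: [-14.9, -0.9, 5.4]
finger_gap: 0.121
gripper_force: 70.5
```

```bash
python3 -c "
from h import *
st()"
```

```text
t 20.5 tcp [0.504  0.0955 0.0181] dock [-187.9  184.9] psi -2.54 F [-14.9  -0.9   5.4] gap 0.121
```

Request:
move_arm(commands="12 0 0 0 0 0 -1;12 0 0.8 0 0.1 0 -1;6 0 0.8 0 0.1 0 -1;2 0 0.8 0 0.1 0 -1;-2 0 0.8 0 0.1 0 -1")

```text
t: 21.12
tcp_pos: [0.5125, 0.0948, 0.0178]
tool_rot: [0.022, 1.0, -0.004, -0.0]
force: [-4.5, -3.0, -3.8]
finger_gap: 0.125
gripper_force: 69.4
```

```bash
python3 -c "
from h import *
st(); s=shot('scene','s3')
u=proj(s,(*dk(-.08,.185),.01)).astype(int);print(u); crop('s3',u[0]-30,u[1]-24,u[0]+30,u[1]+24,12,'c8')"
```

```text
t 21.12 tcp [0.5125 0.0948 0.0178] dock [-179.3  184.9] psi -2.53 F [-4.5 -3.  -3.8] gap 0.125
[299 314]
```

View pics/c8.png

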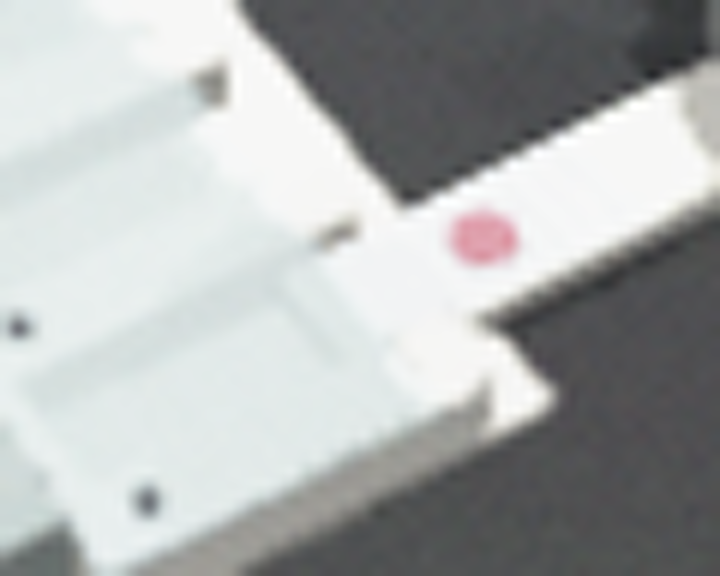

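Carrier A's front is now under the clear roof of the left bay. I'll push on towards home.

Request:
move_arm(commands="-5 -0.2 0 0 0 0 -1;-10 -0.3 0 0 0 0 -1;-15 -0.5 0 0 0 0 -1;-20 -0.7 0 0 0 0 -1;-25 -0.9 0 0 0 0 -1")

```text
t: 21.8
tcp_pos: [0.538, 0.0929, 0.0179]
tool_rot: [0.022, 1.0, -0.004, 0.0]
force: [-4.1, -2.7, -4.6]
finger_gap: 0.12
gripper_force: 69.3
```

```bash
python3 -c "
from h import *
st()"
```

```text
t 21.8 tcp [0.538  0.0929 0.0179] dock [-153.8  185. ] psi -2.52 F [-4.1 -2.7 -4.6] gap 0.12
```

Request:
move_arm(commands="-6 -0.3 0 0 0 0 -1;-12 -0.5 0 0 0 0 -1;-18 -0.7 0 0 0 0 -1;-24 -0.9 0 0 0 0 -1;-29 -1.0 0 0 0 0 -1")

```text
t: 22.42
tcp_pos: [0.5669, 0.0905, 0.018]
tool_rot: [0.022, 1.0, -0.004, 0.0]
force: [-5.4, -2.8, -5.2]
finger_gap: 0.123
gripper_force: 69.3
```

Request:
move_arm(commands="-2 0 0 0 0 0 -1;-4 0 0 0 0 0 -1;-6 0 0 0 0 0 -1;-8 0 0 0 0 0 -1;-8 0 0 0 0 0 -1")

```text
t: 23.05
tcp_pos: [0.5703, 0.0905, 0.018]
tool_rot: [0.022, 1.0, -0.004, -0.004]
force: [-12.8, -2.7, 1.2]
finger_gap: 0.125
gripper_force: 70.2
```

```bash
python3 -c "
from h import *
st()"
```

```text
t 23.05 tcp [0.5703 0.0905 0.018 ] dock [-121.4  185.1] psi -2.52 F [-12.8  -2.7   1.2] gap 0.125
```

Request:
move_arm(commands="0 0 0 0 0 0 -0.45;0 0 0 0 0 0 -0.45;0 0 -40 0 0 0 -0.45;0 0 -80 0 0 0 -0.45;0 0 -80 0 0 0 -0.45")

```text
t: 23.68
tcp_pos: [0.5809, 0.0911, 0.103]
tool_rot: [0.022, 1.0, -0.004, 0.009]
force: [0.1, 0.3, -0.7]
finger_gap: 0.276
gripper_force: 0.0
```

```bash
python3 -c "
from h import *
st(); to(.473,.291,.1,-75)"
```

```text
t 23.68 tcp [0.5809 0.0911 0.103 ] dock [-110.9  186.6] psi -2.48 F [ 0.1  0.3 -0.7] gap 0.276
shift [116.5 195.   -0.6] turn [ 0.2  1.2 72.5]
```

Request:
move_arm(commands="25 42 -1 0 0.3 10 -0.1;50 84 -1 0 0.5 20 -0.1;75 126 -1 0 0.7 30 -0.1;100 168 -1 0 0.9 40 -0.1;116 195 -1 0.2 1 50 -0.1")

```text
t: 24.3
tcp_pos: [0.4681, 0.2932, 0.0972]
tool_rot: [0.444, 0.896, -0.004, -0.004]
force: [0.8, 0.2, -1.2]
finger_gap: 0.452
gripper_force: 0.0
```

```bash
python3 -c "
from h import *
st(); to(.473,.291,.1,-75)"
```

```text
t 24.3 tcp [0.4681 0.2932 0.0972] dock [-239.2  379.2] psi -52.74 F [ 0.8  0.2 -1.2] gap 0.452
shift [-4.7  2.6 -2.8] turn [-0.6 -0.1 22.3]
```

Request:
move_arm(commands="-5 3 -3 -0.3 0 10 -0.1;-5 3 -3 -0.6 0 22 -0.1;-5 3 -3 -0.6 -0.1 22.3 -0.1;-5 3 -3 -0.6 -0.1 22.3 -0.1;-5 3 -3 -0.6 -0.1 22.3 -0.1")

```text
t: 24.92
tcp_pos: [0.474, 0.2888, 0.1003]
tool_rot: [0.607, 0.795, -0.001, -0.001]
force: [0.1, -0.2, 0.1]
finger_gap: 0.451
gripper_force: 0.0
```

```bash
python3 -c "
from h import *
st(); to(.473,.291,.013,-75)
s=shot('wrist','w3'); t=shot('top','top5'); print(proj(s,(.4729,.291,.038)))
im=cv2.resize(cv2.imread('pics/w3.png'),(400,300)); T=cv2.imread('pics/top5.png'); 
T2=cv2.resize(T[150:270,230:390],(400,300),interpolation=cv2.INTER_CUBIC)
T3=cv2.resize(T[190:265,400:500],(400,300),interpolation=cv2.INTER_CUBIC);T4=cv2.resize(T[190:265,140:240],(400,300),interpolation=cv2.INTER_CUBIC)
cv2.imwrite('pics/m1.png',np.vstack([np.hstack([im,T2]),np.hstack([T4,T3])]))"
```

```text
t 24.93 tcp [0.474  0.2888 0.1003] dock [-233.   375.3] psi -74.74 F [ 0.1 -0.2  0.1] gap 0.451
shift [ 2.4 -0.2 87.3] turn [-0.1  0.   0.3]
[316.52889421 252.14286231]
```

View pics/m1.png

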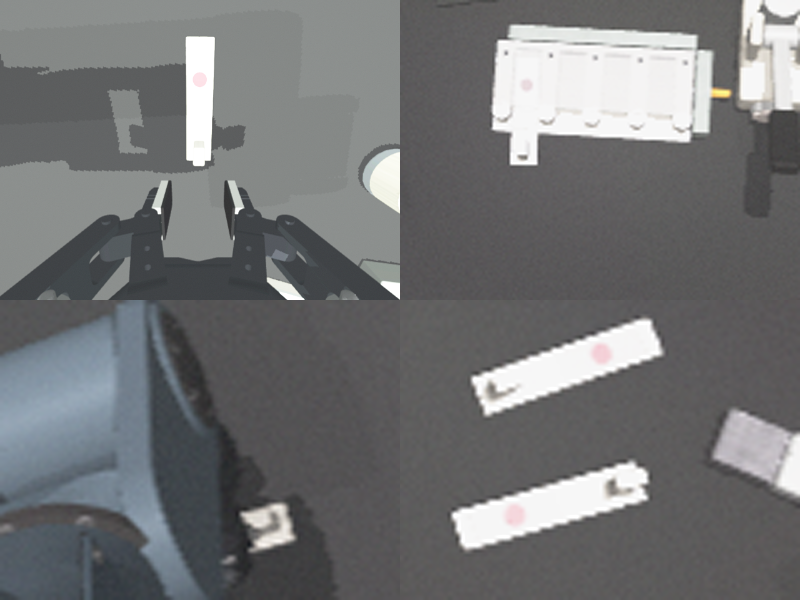

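The montage shows:
- Carrier A is home in the left bay with its fin out.
- B's fin is under the gripper, at about (320,256) in full scale.
- C and D have not moved.

I'll grip B.

Request:
move_arm(commands="2 0 45 0 0 0 -0.1;2 0 87 0 0 0 -0.1;2 0 87 0 0 0 -0.1;2 0 87 0 0 0 -0.1;2 0 87 0 0 0 -1", grip_force=110)

```text
t: 25.65
tcp_pos: [0.4744, 0.2912, 0.0153]
tool_rot: [0.607, 0.794, 0.0, 0.0]
force: [-0.0, 1.5, -0.3]
finger_gap: 0.25
gripper_force: 0.0
```

Request:
move_arm(commands="0 0 0 0 0 0 -1;0 0 0 0 0 0 -1;0 0 0 0 0 0 -1;0 0 0 0 0 0 -1;0 0 0 0 0 0 -1")

```text
t: 26.28
tcp_pos: [0.4743, 0.2912, 0.0155]
tool_rot: [0.608, 0.794, 0.001, 0.0]
force: [-0.5, 0.1, 6.7]
finger_gap: 0.115
gripper_force: 108.1
```

Request:
move_arm(commands="0 0 -10 0 0 0 -1;0 0 -10 0 0 0 -1;0 0 -10 0 0 0 -1;0 0 -10 0 0 0 -1;0 0 -10 0 0 0 -1")

```text
t: 26.9
tcp_pos: [0.4728, 0.2906, 0.0231]
tool_rot: [0.607, 0.794, -0.001, -0.001]
force: [0.3, -0.1, -0.6]
finger_gap: 0.115
gripper_force: 107.5
```

```bash
python3 -c "
from h import *
st(); print(R.from_quat(telemetry.sense()['tool_rot']).as_matrix()[2]); to(.43,.16,.023,-75)"
```

```text
t 26.9 tcp [0.4728 0.2906 0.0231] dock [-234.3  377. ] psi -74.82 F [ 0.3 -0.1 -0.6] gap 0.115
[-1.55045527e-04 -3.26812547e-03 -9.99994648e-01]
shift [-114.8  -75.5    0.4] turn [-0.2  0.   0.2]
```

```bash
python3 -c "
from h import *
to(*dk(-.265,.135),.023,-75); print(dk(-.265,.135))"
```

```text
shift [-217.5 -110.4    0.5] turn [-0.2  0.   0.2]
[0.42320888 0.0517755 ]
```

Request:
move_arm(commands="-45 -25 0 0 0 0 -1;-95 -50 0 0 0 10 -1;-140 -72 0 0 0 20 -1;-180 -92 0 0 0 30 -1;-217 -110 0 0 0 40 -1")

```text
t: 27.52
tcp_pos: [0.4235, 0.051, 0.0237]
tool_rot: [0.844, 0.536, -0.001, -0.0]
force: [-0.0, -0.2, -2.3]
finger_gap: 0.112
gripper_force: 107.5
```

Request:
move_arm(commands="0 0 0 0 0 10 -1;0 0 0 0 0 20 -1;0 0 0 0 0 30 -1;0 0 0 0 0 40 -1;0 0 0 0 0 50 -1")

```text
t: 28.15
tcp_pos: [0.4239, 0.0524, 0.0236]
tool_rot: [0.992, 0.129, -0.001, 0.0]
force: [0.1, -0.9, 0.1]
finger_gap: 0.11
gripper_force: 107.5
```

```bash
python3 -c "
from h import *
st(); to(*dk(-.255,.135),.024,-184.5)"
```

```text
t 28.15 tcp [0.4239 0.0524 0.0236] dock [-264.3  135.7] psi -165.16 F [ 0.1 -0.9  0.1] gap 0.11
shift [ 8.6  3.7 -0.4] turn [ 0.   0.1 19.3]
```

Request:
move_arm(commands="0 0 0 0 0 10 -1;3 2 0 0 0 19 -1;6 3 0 0 0 19.3 -1;9 4 0 0 0 19.3 -1;9 4 0 0 0 19.3 -1")

```text
t: 28.78
tcp_pos: [0.4339, 0.0509, 0.0237]
tool_rot: [0.999, -0.035, -0.001, 0.0]
force: [0.3, 0.2, -0.6]
finger_gap: 0.113
gripper_force: 107.5
```

```bash
cat > front.py <<'E'
from h import *
import sys
# estimate held carrier yaw/front from the scene and top cams: white pixels in a band in front of the mouth
yb=float(sys.argv[1]); fn=sys.argv[2]
st(); s=shot('scene',fn); im=s['image'].astype(int)
x0=todk(telemetry.sense()['tcp_pos'])[0]
z=float(sys.argv[3]) if len(sys.argv)>3 else .018
# sample grid in dock coords at plate top height
for x in np.arange(x0+.03,x0+.14,.01):
    row=[]
    for y in np.arange(yb-.03,yb+.03,.0005):
        u,v=proj(s,(*dk(x,y),z)); c=cv2.getRectSubPix(s['image'].astype(np.float32),(1,1),(u,v))[0,0]; row.append(c.min())
    row=np.array(row); ys=np.arange(yb-.03,yb+.03,.0005); w=ys[row>140]
    print('x',(1000*x).round(0), 'y',(1000*np.array([w.min(),w.max(),(w.min()+w.max())/2])).round(1) if len(w) else None)
E
python3 front.py .135 s4
```

```text
t 28.77 tcp [0.4339 0.0509 0.0237] dock [-254.3  135. ] psi 175.95 F [ 0.3  0.2 -0.6] gap 0.113
x -225.0 y [122.  153.  137.5]
x -215.0 y [121. 153. 137.]
x -205.0 y [121.5 153.  137.3]
x -195.0 y [121.  153.5 137.3]
x -185.0 y [122.  153.5 137.8]
x -175.0 y [122.  153.5 137.8]
x -165.0 y [122. 154. 138.]
x -155.0 y [122.5 154.  138.3]
x -145.0 y [123.  154.  138.5]
x -135.0 y [162.  164.5 163.3]
x -125.0 y [162.5 164.5 163.5]
x -115.0 y None
```

Request:
move_arm(commands="10 0 0 0 0 0.8 -1;20 0 0 0 0 0.8 -1;30 0 0 0 0 0.8 -1;40 0.3 0 0 0 0.8 -1;51 0.5 0 0 0 0.8 -1")

```text
t: 29.45
tcp_pos: [0.485, 0.0467, 0.0236]
tool_rot: [0.999, -0.043, -0.001, 0.0]
force: [0.1, 0.3, -0.0]
finger_gap: 0.114
gripper_force: 107.5
```

Request:
move_arm(commands="0 0 0 0 0 0 -1;0 0 0 0 0 0 -1;0 0 0 0 0 0 -1;0 0 1 0 0 0 -1;0 0 1 0 0 0 -1")

```text
t: 30.08
tcp_pos: [0.484, 0.0468, 0.0225]
tool_rot: [0.999, -0.043, -0.001, 0.0]
force: [-0.2, 0.2, -0.8]
finger_gap: 0.115
gripper_force: 107.5
```

```bash
python3 front.py .135 s5 .017
```

```text
t 30.07 tcp [0.484  0.0468 0.0225] dock [-204.   134.8] psi 175.08 F [-0.2  0.2 -0.8] gap 0.115
x -174.0 y [121.5 153.  137.3]
x -164.0 y [121. 153. 137.]
x -154.0 y [121.5 153.  137.3]
x -144.0 y [120.  164.5 142.3]
x -134.0 y [121.  164.5 142.8]
x -124.0 y [121.5 164.5 143. ]
x -114.0 y [121.  152.5 136.8]
x -104.0 y [120.5 152.5 136.5]
x -94.0 y [105.  152.  128.5]
x -84.0 y [105.  164.5 134.8]
x -74.0 y [105.  164.5 134.8]
x -64.0 y [105.  164.5 134.8]
```

Request:
move_arm(commands="0 0 1 0 0 0 -1;0 0 2 0 0 0 -1;0 0 2.5 0 0 0 -1;0 0 2.5 0 0 0 -1;5 0 2.5 0 0 0 -1")

```text
t: 30.75
tcp_pos: [0.4886, 0.0465, 0.0201]
tool_rot: [0.999, -0.043, -0.002, 0.0]
force: [-3.2, 0.7, -0.4]
finger_gap: 0.115
gripper_force: 107.7
```

Request:
move_arm(commands="4 0 0 0 0 0 -1;8 0 0 0 0 0 -1;12 0 0 0 0 0 -1;16 0 0 0 0 0 -1;16 0 0 0 0 0 -1")

```text
t: 31.38
tcp_pos: [0.5033, 0.046, 0.02]
tool_rot: [0.999, -0.042, -0.003, 0.0]
force: [-3.7, 4.9, 2.2]
finger_gap: 0.112
gripper_force: 107.9
```

```bash
python3 -c "
from h import *
st()"
```

```text
t 31.38 tcp [0.5033 0.046  0.02  ] dock [-184.7  135.6] psi 175.2 F [-3.7  4.9  2.2] gap 0.112
```

Request:
move_arm(commands="5 -0.8 0 0 0 0 -1;10 -0.8 0 0 0 0 -1;16 -0.8 0 0 0 0 -1;22 -0.8 0 0 0 0 -1;28 -0.8 0 0 0 0 -1")

```text
t: 32.0
tcp_pos: [0.5318, 0.0441, 0.0198]
tool_rot: [0.999, -0.043, -0.003, -0.0]
force: [-4.3, 4.4, 2.3]
finger_gap: 0.114
gripper_force: 108.0
```

```bash
python3 -c "
from h import *
st()"
```

```text
t 32.0 tcp [0.5318 0.0441 0.0198] dock [-156.1  135.9] psi 175.12 F [-4.3  4.4  2.3] gap 0.114
```

Request:
move_arm(commands="6 -0.5 0 0 0 0 -1;12 -0.5 0 0 0 0 -1;18 -0.5 0 0 0 0 -1;24 -0.5 0 0 0 0 -1;30 -0.5 0 0 0 0 -1")

```text
t: 32.62
tcp_pos: [0.5626, 0.0417, 0.0198]
tool_rot: [0.999, -0.043, -0.002, 0.0]
force: [-3.5, 5.2, 2.1]
finger_gap: 0.115
gripper_force: 107.9
```

Request:
move_arm(commands="3 0 0 0 0 0 -1;6 0 0 0 0 0 -1;9 0 0 0 0 0 -1;11 0 0 0 0 0 -1;11 0 0 0 0 0 -1")

```text
t: 33.25
tcp_pos: [0.5659, 0.0415, 0.0196]
tool_rot: [0.999, -0.042, -0.01, -0.0]
force: [-16.5, 4.1, 13.1]
finger_gap: 0.111
gripper_force: 109.5
```

```bash
python3 -c "
from h import *
st()"
```

```text
t 33.25 tcp [0.5659 0.0415 0.0196] dock [-122.  136.] psi 175.13 F [-16.5   4.1  13.1] gap 0.111
```

Request:
move_arm(commands="-4 0 0 0 0 0 -0.45;-6 0 0 0 0 0 -0.45;-6 0 -45 0 0 0 -0.45;-6 0 -85 0 0 0 -0.45;-60 0 -85 0 0 0 -0.45")

```text
t: 33.88
tcp_pos: [0.5239, 0.0436, 0.1089]
tool_rot: [0.999, -0.044, 0.009, 0.001]
force: [-0.2, 0.1, -1.2]
finger_gap: 0.276
gripper_force: 0.0
```

```bash
python3 -c "
from h import *
st(); to(.41,.0,.105,-132); to(.40,-.17,.105,-78);s=shot('top','top6');a=s['image'].astype(int)
p=lambda n:print(n)
w=((a.min(2)>170)).astype(np.uint8)
n,l,stt,c=cv2.connectedComponentsWithStats(w)
for i in range(1,n):
  if 60<stt[i,4]<600 and 150<c[i][1]<270: 
    r=cv2.minAreaRect(np.argwhere(l==i)[:,::-1].astype(np.float32)); print(c[i].round(1),stt[i,4],np.round(r[1],1),round(r[2],1),px(s,*c[i],.008)[:2].round(3))"
```

```text
t 33.88 tcp [0.5239 0.0436 0.1089] dock [-163.9  134.8] psi 175.01 F [-0.2  0.1 -1.2] gap 0.276
shift [-109.8   53.3    2.1] turn [  0.6  -0.9 -53. ]
shift [-104.9  223.6    2.6] turn [   1.    -0.6 -107. ]
[191.1 157.4] 532 [28.3 23.3] 45.0 [0.728 0.339]
[441.7 205.9] 457 [10.1 46.8] 70.7 [ 0.572 -0.359]
[495.6 229.1] 411 [33.4 14.3] 21.8 [ 0.503 -0.503]
[436.8 241. ] 479 [10.2 49.2] 74.2 [ 0.474 -0.34 ]
[584.1 259. ] 126 [ 5.5 23.7] 59.0 [ 0.416 -0.735]
```

Request:
move_arm(commands="-50 0 2 0 0 -10 -0.1;-105 30 2 0 0 -20 -0.1;-110 80 2 0 0 -30 -0.1;-108 130 2 0 0 -40 -0.1;-106 180 2 0 0 -50 -0.1")

```text
t: 34.55
tcp_pos: [0.3956, -0.1191, 0.1037]
tool_rot: [0.931, 0.366, -0.0, 0.001]
force: [0.9, 0.3, 0.3]
finger_gap: 0.448
gripper_force: 0.0
```

```bash
python3 -c "
from h import *
st(); to(.42,-.24,.105,-85); to(.5555,-.3113,.10,-72)"
```

```text
t 34.55 tcp [ 0.3956 -0.1191  0.1037] dock [-279.1  -37.5] psi -137.1 F [0.9 0.3 0.3] gap 0.448
shift [-64.4 105.1  -1. ] turn [  0.1   0.1 -52.1]
shift [-13.7 249.6   4.2] turn [  0.1   0.1 -65.1]
```

Request:
move_arm(commands="-40 55 0 0 0 -10 -0.1;-62 105 0 0 0 -20 -0.1;-55 150 2 0 0 -30 -0.1;-35 200 3 0 0 -40 -0.1;-14 248 4 0 0 -50 -0.1")

```text
t: 35.17
tcp_pos: [0.554, -0.3113, 0.0994]
tool_rot: [0.69, 0.724, -0.001, 0.001]
force: [-0.2, -0.1, 0.7]
finger_gap: 0.45
gripper_force: 0.0
```

```bash
python3 -c "
from h import *
st(); to(.5555,-.3113,.10,-72)"
```

```text
t 35.17 tcp [ 0.554  -0.3113  0.0994] dock [-106.1 -216.7] psi -87.19 F [-0.2 -0.1  0.7] gap 0.45
shift [-0.   1.5 -0.6] turn [ -0.1   0.1 -15.2]
```

Request:
move_arm(commands="0 1 0 0 0 -10 -0.1;0 1 0 0 0 -15 -0.1;0 1 40 0 0 -15.2 -0.1;0 1 84 0 0 -15.2 -0.1;0 1 84 0 0 -15.2 -0.1")

```text
t: 35.8
tcp_pos: [0.5508, -0.3076, 0.0118]
tool_rot: [0.589, 0.808, -0.001, -0.004]
force: [0.0, 0.6, 0.2]
finger_gap: 0.449
gripper_force: 0.0
```

Request:
move_arm(commands="0 0 0 0 0 0 -1;0 0 0 0 0 0 -1;0 0 0 0 0 0 -1;0 0 0 0 0 0 -1;0 0 0 0 0 0 -1")

```text
t: 36.42
tcp_pos: [0.5541, -0.3097, 0.0173]
tool_rot: [0.589, 0.808, -0.001, 0.001]
force: [-0.3, -0.3, 6.5]
finger_gap: 0.109
gripper_force: 108.8
```

```bash
python3 -c "
from h import *
st(); print(dk(-.265,.085)); r=(*telemetry.sense()['tcp_pos'][:2],.02,yaw()); to(.48,-.26,.02,-72,r);to(.42,-.13,.02,-72,r); to(*dk(-.265,.085),.02,-72,r)"
```

```text
t 36.42 tcp [ 0.5541 -0.3097  0.0173] dock [-106.2 -215.1] psi -72.2 F [-0.3 -0.3  6.5] gap 0.109
[0.41928593 0.00192963]
shift [ 70.  -55.3   0. ] turn [ 0.   0.  -0.2]
shift [212.1 -72.7   0. ] turn [ 0.   0.  -0.2]
shift [338. -33.   0.] turn [ 0.   0.  -0.2]
```

Request:
move_arm(commands="0 0 -30 0 0 0 -1;25 -22 -30 0 0 0 -1;50 -44 -30 0 0 -10 -1;73 -65 -30 0 0 -20 -1;110 -85 -30 0 0 -30 -1")

```text
t: 37.05
tcp_pos: [0.4382, -0.2303, 0.046]
tool_rot: [0.358, 0.934, -0.001, 0.0]
force: [-1.2, -0.2, -1.2]
finger_gap: 0.109
gripper_force: 107.8
```

```bash
python3 -c "
from h import *
st(); to(.40,-.18,.045,-20); to(*dk(-.265,.085),.026,-4.5)"
```

```text
t 37.05 tcp [ 0.4382 -0.2303  0.046 ] dock [-228.  -145.1] psi -41.92 F [-1.2 -0.2 -1.2] gap 0.109
shift [62.  12.   0.9] turn [ -0.1   0.1 -21.9]
shift [169.2 160.3  19.4] turn [ -0.1   0.  -37.4]
```

Request:
move_arm(commands="40 8 0 0 0 -10 -1;75 40 5 0 0 -20 -1;105 80 10 0 0 -30 -1;140 120 15 0 0 -37.4 -1;169 160 18 0 0 -37.4 -1")

```text
t: 37.67
tcp_pos: [0.4202, 0.0038, 0.0274]
tool_rot: [0.042, 0.999, -0.0, -0.001]
force: [0.0, -0.5, -0.8]
finger_gap: 0.109
gripper_force: 107.9
```

Request:
move_arm(commands="0 0 0 0 0 0 -1;0 0 0 0 0 0 -1;0 0 0 0 0 0 -1;0 0 0 0 0 0 -1;0 0 0 0 0 0 -1")

```text
t: 38.3
tcp_pos: [0.4206, 0.0014, 0.0273]
tool_rot: [0.043, 0.999, -0.0, -0.001]
force: [-0.3, 0.0, -2.1]
finger_gap: 0.111
gripper_force: 108.0
```

```bash
python3 front.py .085 s6 .019; python3 -c "
from h import *
to(*dk(-.204,.0853),.0245,-4.6)"
```

```text
t 38.3 tcp [0.4206 0.0014 0.0273] dock [-263.7   84.5] psi -4.9 F [-0.3  0.  -2.1] gap 0.111
x -234.0 y [ 71. 103.  87.]
x -224.0 y [ 71.  102.5  86.8]
x -214.0 y [ 71.5 104.   87.8]
x -204.0 y [ 70.5 102.5  86.5]
x -194.0 y [ 71. 103.  87.]
x -184.0 y [ 71.5 103.   87.3]
x -174.0 y [ 72.  103.   87.5]
x -164.0 y [ 71.  102.5  86.8]
x -154.0 y [ 71.  104.   87.5]
x -144.0 y [ 77.5 100.5  89. ]
x -134.0 y [111.5 114.5 113. ]
x -124.0 y [112.5 114.5 113.5]
shift [-59.7   1.    2.7] turn [-0.1 -0.1 -0.3]
```

Request:
move_arm(commands="-12 0.3 0 0 0 0 -1;-24 0.5 0 0 0 0 -1;-36 0.8 0 0 0 0 -1;-48 0.8 0 0 0 0 -1;-57 0.8 0 0 0 0 -1")

```text
t: 38.98
tcp_pos: [0.4785, -0.0018, 0.0271]
tool_rot: [0.042, 0.999, -0.001, -0.001]
force: [-0.2, -0.2, -1.3]
finger_gap: 0.112
gripper_force: 107.9
```

Request:
move_arm(commands="0 0 0 0 0 0 -1;0 0 2 0 0 0 -1;0 0 3.5 0 0 0 -1;0 0 5 0 0 0 -1;0 0 5 0 0 0 -1")

```text
t: 39.6
tcp_pos: [0.4769, -0.0017, 0.022]
tool_rot: [0.042, 0.999, -0.0, -0.002]
force: [-0.3, -0.2, -0.2]
finger_gap: 0.108
gripper_force: 108.0
```

```bash
python3 front.py .085 s7 .014 | head -5
```

```text
t 39.6 tcp [ 0.4769 -0.0017  0.022 ] dock [-207.2   85.9] psi -4.8 F [-0.3 -0.2 -0.2] gap 0.108
x -177.0 y [ 72.  104.5  88.3]
x -167.0 y [ 72.5 104.   88.3]
x -157.0 y [ 73.5 104.5  89. ]
x -147.0 y [ 72.5 104.5  88.5]
```

Request:
move_arm(commands="-4 0 0 0 0 0 -1;-8 0 0 0 0 0 -1;-13 0 0 0 0 0 -1;-18 0 0 0 0 0 -1;-22 0 0 0 0 0 -1")

```text
t: 40.28
tcp_pos: [0.4998, -0.0037, 0.0221]
tool_rot: [0.042, 0.999, -0.0, -0.001]
force: [-0.7, 0.4, -0.2]
finger_gap: 0.108
gripper_force: 108.0
```

```bash
python3 -c "
from h import *
st()"
```

```text
t 40.27 tcp [ 0.4998 -0.0037  0.0221] dock [-184.3   85.7] psi -4.79 F [-0.7  0.4 -0.2] gap 0.108
```

Past the roof edge with no contact force, so I continue.

Request:
move_arm(commands="-6 0 0 0 0 0 -1;-12 0 0 0 0 0 -1;-18 0 0 0 0 0 -1;-24 0 0 0 0 0 -1;-30 0 0 0 0 0 -1")

```text
t: 40.9
tcp_pos: [0.5295, -0.0062, 0.022]
tool_rot: [0.042, 0.999, -0.0, -0.001]
force: [-0.5, 0.4, -0.5]
finger_gap: 0.11
gripper_force: 108.0
```

Request:
move_arm(commands="-6 0 0 0 0 0 -1;-12 0 0 0 0 0 -1;-18 0 0 0 0 0 -1;-24 0 0 0 0 0 -1;-27 0 0 0 0 0 -1")

```text
t: 41.52
tcp_pos: [0.5562, -0.0083, 0.0219]
tool_rot: [0.042, 0.999, -0.0, -0.001]
force: [-0.8, 1.0, -0.6]
finger_gap: 0.11
gripper_force: 108.1
```

Request:
move_arm(commands="-3 0 0 0 0 0 -1;-6 0 0 0 0 0 -1;-9 0 0 0 0 0 -1;-12 0 0 0 0 0 -1;-12 0 0 0 0 0 -1")

```text
t: 42.15
tcp_pos: [0.5601, -0.0081, 0.0215]
tool_rot: [0.042, 0.999, 0.001, -0.009]
force: [-13.2, 0.1, 9.2]
finger_gap: 0.112
gripper_force: 109.7
```

```bash
python3 -c "
from h import *
st()"
```

```text
t 42.15 tcp [ 0.5601 -0.0081  0.0215] dock [-123.8   86.1] psi -4.77 F [-13.2   0.1   9.2] gap 0.112
```

Request:
move_arm(commands="4 0 0 0 0 0 -0.45;6 0 0 0 0 0 -0.45;6 0 -45 0 0 0 -0.45;6 0 -85 0 0 0 -0.45;60 0 -85 0 0 0 -0.45")

```text
t: 42.78
tcp_pos: [0.5169, -0.0065, 0.1108]
tool_rot: [0.042, 0.999, -0.002, 0.008]
force: [-1.0, -0.7, -1.1]
finger_gap: 0.274
gripper_force: 0.0
```

```bash
cat > car.py <<'E'
from h import *
import sys
s=shot('top',sys.argv[1]);a=s['image'].astype(int)
w=((a.min(2)>170)).astype(np.uint8)
n,l,stt,c=cv2.connectedComponentsWithStats(w)
for i in range(1,n):
  if 250<stt[i,4]<600 and 150<c[i][1]<270: 
    r=cv2.minAreaRect(np.argwhere(l==i)[:,::-1].astype(np.float32)); print(c[i].round(1),stt[i,4],np.round(r[1],1),round(r[2],1),px(s,*c[i],.008)[:2].round(3))
E
python3 car.py top7; python3 -c "
from h import *
st(); to(.40,-.06,.105,-55);to(.40,-.2,.105,-65); to(.486,-.389,.1,-75)"
```

```text
[191.1 157.5] 534 [28.3 23.3] 45.0 [0.728 0.34 ]
[495.6 229.1] 414 [33.4 14.3] 21.8 [ 0.503 -0.503]
[436.8 241. ] 479 [10.2 49.2] 74.2 [ 0.474 -0.34 ]
t 42.83 tcp [ 0.499  -0.0025  0.1075] dock [-185.2   86.9] psi -4.75 F [-10.8   2.2  -2.4] gap 0.272
shift [ 93.8 -65.5   3.7] turn [-0.3 -0.7 50.3]
shift [  82.2 -205.1    3.6] turn [-0.4 -0.7 60.2]
shift [ -19.2 -386.3    7.3] turn [-0.4 -0.6 70.2]
```

Request:
move_arm(commands="45 -10 3 0 0 10 -0.1;90 -40 3 0 0 20 -0.1;95 -95 3 0 0 30 -0.1;92 -150 3 0 0 40 -0.1;82 -205 3 0 0 50 -0.1")

```text
t: 43.45
tcp_pos: [0.4096, -0.2038, 0.1046]
tool_rot: [0.463, 0.886, -0.001, -0.0]
force: [1.1, -0.6, -0.8]
finger_gap: 0.447
gripper_force: 0.0
```

```bash
python3 -c "
from h import *
st(); to(.486,-.389,.1,-75)"
```

```text
t 43.45 tcp [ 0.4096 -0.2038  0.1046] dock [-258.5 -120.9] psi -55.16 F [ 1.1 -0.6 -0.8] gap 0.447
shift [-195.6  -43.1    4.7] turn [-0.1  0.  19.8]
```

Request:
move_arm(commands="-50 -10 4 0 0 10 -0.1;-100 -21 4 0 0 19.8 -0.1;-150 -32 4 0 0 19.8 -0.1;-196 -43 4 0 0 19.8 -0.1;-196 -43 4 0 0 19.8 -0.1")

```text
t: 44.08
tcp_pos: [0.4895, -0.3918, 0.1007]
tool_rot: [0.607, 0.795, -0.002, 0.002]
force: [-0.5, -0.7, -0.7]
finger_gap: 0.452
gripper_force: 0.0
```

```bash
python3 -c "
from h import *
st(); to(.486,-.389,.015,-75)"
```

```text
t 44.08 tcp [ 0.4895 -0.3918  0.1007] dock [-164.1 -302. ] psi -74.75 F [-0.5 -0.7 -0.7] gap 0.452
shift [ 4.1 -2.6 85.7] turn [0.  0.4 0.3]
```

Request:
move_arm(commands="3 -2 0 0 0 0.5 -0.1;3 -2 40 0 0 0.5 -0.1;3 -2 84 0 0 0.5 -0.1;3 -2 84 0 0 0.5 -0.1;3 -2 84 0 0 0.5 -0.1")

```text
t: 44.7
tcp_pos: [0.4848, -0.3839, 0.0175]
tool_rot: [0.609, 0.793, -0.001, -0.0]
force: [0.2, 0.5, -0.0]
finger_gap: 0.45
gripper_force: 0.0
```

Request:
move_arm(commands="0 0 0 0 0 0 -1;0 0 0 0 0 0 -1;0 0 0 0 0 0 -1;0 0 0 0 0 0 -1;0 0 0 0 0 0 -1")

```text
t: 45.32
tcp_pos: [0.4855, -0.3852, 0.0187]
tool_rot: [0.609, 0.793, -0.001, 0.001]
force: [0.3, 1.7, 7.5]
finger_gap: 0.107
gripper_force: 107.9
```

```bash
python3 -c "
from h import *
st(); to(.42,-.2,.04,-75); to(*dk(-.265,.035),.03,-75)"
```

```text
t 45.33 tcp [ 0.4855 -0.3852  0.0187] dock [-168.7 -295.8] psi -75.1 F [0.3 1.7 7.5] gap 0.107
shift [195.8 -15.6 -21.9] turn [-0.1  0.2 -0.1]
shift [343.9  19.  -12.4] turn [-0.1  0.2 -0.1]
```

Request:
move_arm(commands="0 0 -10 0 0 0 -1;50 -5 -10 0 0 0 -1;100 -10 -10 0 0 0 -1;150 -15 -10 0 0 10 -1;200 -15 -10 0 0 20 -1")

```text
t: 45.95
tcp_pos: [0.4181, -0.1941, 0.0273]
tool_rot: [0.74, 0.672, -0.001, 0.0]
force: [-0.7, -0.5, -2.0]
finger_gap: 0.112
gripper_force: 107.7
```

```bash
python3 -c "
from h import *
st(); to(*dk(-.265,.035),.027,-184.5)"
```

```text
t 45.95 tcp [ 0.4181 -0.1941  0.0273] dock [-250.8 -110.5] psi -95.48 F [-0.7 -0.5 -2. ] gap 0.112
shift [145.2 -16.7   0. ] turn [ 0.   0.1 89. ]
```

Request:
move_arm(commands="45 -5 0 0 0 10 -1;90 -10 0 0 0 20 -1;145 -17 0 0 0 30 -1;145 -17 0 0 0 40 -1;145 -17 0 0 0 50 -1")

```text
t: 46.58
tcp_pos: [0.4149, -0.0482, 0.027]
tool_rot: [0.954, 0.298, -0.001, 0.0]
force: [-0.3, -0.3, -0.5]
finger_gap: 0.108
gripper_force: 107.7
```

Request:
move_arm(commands="0 0 0 0 0 10 -1;0 0 0 0 0 20 -1;0 0 0 0 0 30 -1;0 0 0 0 0 39 -1;0 0 0 0 0 39 -1")

```text
t: 47.2
tcp_pos: [0.4151, -0.0493, 0.0269]
tool_rot: [0.999, -0.035, -0.001, 0.001]
force: [0.5, -0.0, -1.6]
finger_gap: 0.108
gripper_force: 107.7
```

```bash
python3 front.py .035 s8 .018; python3 -c "
from h import *
to(*dk(-.204,.0355),.027,-184.5)"
```

```text
t 47.2 tcp [ 0.4151 -0.0493  0.0269] dock [-265.2   33.6] psi 176.0 F [ 0.5 -0.  -1.6] gap 0.108
x -235.0 y [20.  51.5 35.8]
x -225.0 y [21.  52.  36.5]
x -215.0 y [19.5 51.5 35.5]
x -205.0 y [20.5 52.5 36.5]
x -195.0 y [21.  51.5 36.3]
x -185.0 y [20.  51.5 35.8]
x -175.0 y [21.  52.5 36.8]
x -165.0 y [21.5 52.  36.8]
x -155.0 y [21.5 52.5 37. ]
x -145.0 y None
x -135.0 y [60.  64.5 62.3]
x -125.0 y [60.5 64.5 62.5]
shift [61.3 -1.3 -0.3] turn [0.1 0.1 0.6]
```

Request:
move_arm(commands="12 -0.5 0 0 0 0.6 -1;24 -1 0 0 0 0.6 -1;36 -1.5 0 0 0 0.6 -1;48 -1.5 0 0 0 0.6 -1;61 -1.6 0 0 0 0.6 -1")

```text
t: 47.88
tcp_pos: [0.4763, -0.0518, 0.0261]
tool_rot: [0.999, -0.041, -0.001, 0.0]
force: [-0.4, -0.2, -1.2]
finger_gap: 0.111
gripper_force: 107.7
```

Request:
move_arm(commands="0 0 0 0 0 0 -1;0 0 1 0 0 0 -1;0 0 2 0 0 0 -1;0 0 3 0 0 0 -1;0 0 3 0 0 0 -1")

```text
t: 48.5
tcp_pos: [0.4752, -0.0518, 0.0231]
tool_rot: [0.999, -0.041, -0.001, 0.0]
force: [-0.1, 0.2, 0.4]
finger_gap: 0.107
gripper_force: 107.7
```

```bash
python3 front.py .035 s9 .014|head -5
```

```text
t 48.5 tcp [ 0.4752 -0.0518  0.0231] dock [-205.1   35.9] psi 175.3 F [-0.1  0.2  0.4] gap 0.107
x -175.0 y [21.5 53.  37.3]
x -165.0 y [23.  53.5 38.3]
x -155.0 y [21.5 53.  37.3]
x -145.0 y [22.5 64.5 43.5]
```

Request:
move_arm(commands="5 0 0 0 0 0 -1;10 0 0 0 0 0 -1;15 0 0 0 0 0 -1;20 0 0 0 0 0 -1;25 0 0 0 0 0 -1")

```text
t: 49.18
tcp_pos: [0.5003, -0.0535, 0.023]
tool_rot: [0.999, -0.041, -0.002, 0.0]
force: [-1.0, 0.9, -0.9]
finger_gap: 0.11
gripper_force: 107.8
```

```bash
python3 -c "
from h import *
st()"
```

```text
t 49.17 tcp [ 0.5003 -0.0535  0.023 ] dock [-179.8   36.1] psi 175.33 F [-1.   0.9 -0.9] gap 0.11
```

Request:
move_arm(commands="6 0 0 0 0 0 -1;12 0 0 0 0 0 -1;18 0 0 0 0 0 -1;24 0 0 0 0 0 -1;30 0 0 0 0 0 -1")

```text
t: 49.8
tcp_pos: [0.5303, -0.0561, 0.023]
tool_rot: [0.999, -0.041, -0.002, 0.0]
force: [-1.9, 2.7, -1.0]
finger_gap: 0.108
gripper_force: 107.8
```

Request:
move_arm(commands="6 0 0 0 0 0 -1;12 0 0 0 0 0 -1;18 0 0 0 0 0 -1;24 0 0 0 0 0 -1;27 0 0 0 0 0 -1")

```text
t: 50.42
tcp_pos: [0.5573, -0.0582, 0.0229]
tool_rot: [0.999, -0.041, -0.002, 0.0]
force: [-2.6, 4.5, -0.7]
finger_gap: 0.112
gripper_force: 107.8
```

Request:
move_arm(commands="3 0 0 0 0 0 -1;6 0 0 0 0 0 -1;9 0 0 0 0 0 -1;11 0 0 0 0 0 -1;11 0 0 0 0 0 -1")

```text
t: 51.05
tcp_pos: [0.5632, -0.0586, 0.0227]
tool_rot: [0.999, -0.041, -0.007, -0.0]
force: [-11.0, 2.6, 6.0]
finger_gap: 0.112
gripper_force: 108.6
```

```bash
python3 -c "
from h import *
st()"
```

```text
t 51.05 tcp [ 0.5632 -0.0586  0.0227] dock [-116.8   35.9] psi 175.35 F [-11.    2.6   6. ] gap 0.112
```

Request:
move_arm(commands="-3 0 0 0 0 0 -0.45;-5 0 0 0 0 0 -0.45;-5 0 -45 0 0 0 -0.45;-5 0 -85 0 0 0 -0.45;-60 0 -85 0 0 0 -0.45")

```text
t: 51.68
tcp_pos: [0.5176, -0.0578, 0.1122]
tool_rot: [0.999, -0.041, 0.009, 0.003]
force: [-1.7, -0.8, -0.7]
finger_gap: 0.272
gripper_force: 0.0
```

Request:
move_arm(commands="-60 0 0 0 0 0 -1;-90 30 -40 0 0 0 -1;-90 80 -80 0 0 0 -1;-90 80 -120 0 0 0 -1;-90 80 -150 0 0 0 -1")

```text
t: 52.3
tcp_pos: [0.4143, -0.129, 0.2611]
tool_rot: [0.999, -0.042, 0.002, 0.002]
force: [0.8, -0.3, -1.3]
finger_gap: 0.003
gripper_force: 0.0
```

```bash
python3 -c "
from h import *
st(); shot('top','top9'); s=shot('scene','s10'); T=cv2.imread('pics/top9.png'); S=cv2.imread('pics/s10.png')
a=cv2.resize(T[145:225,245:405],(800,400),interpolation=cv2.INTER_CUBIC)
cv2.imwrite('pics/m2.png',a)
cv2.imwrite('pics/m3.png',cv2.resize(S[220:370,190:390],(800,600),interpolation=cv2.INTER_CUBIC))"
```

```text
t 52.3 tcp [ 0.4143 -0.129   0.2611] dock [-259.7  -45.9] psi 175.16 F [ 0.8 -0.3 -1.3] gap 0.003
```

View pics/m2.png

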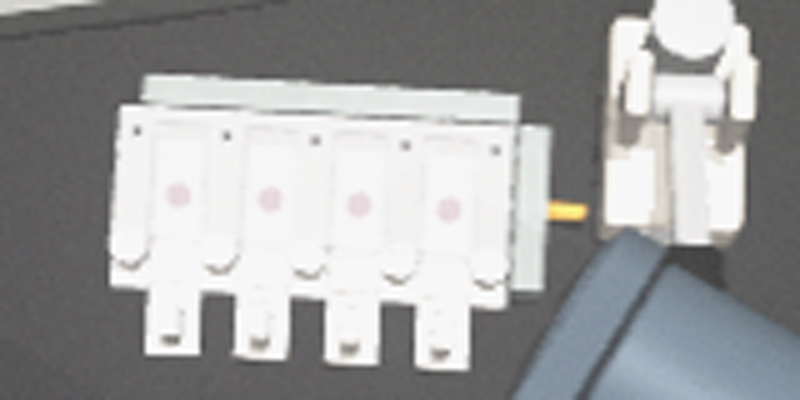

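All four carriers sit at equal depth along the case's yaw, with tail ends at (172,355), (262,360), (352,365) and (441,369). The case lies along both rails. I'll give the side one more seating push before pumping.

```bash
python3 -c "
from h import *
st(); to(*dk(-.045,.265),.1,-184.5); to(*dk(-.045,.265),.012,-184.5)"
```

```text
t 52.4 tcp [ 0.4159 -0.1293  0.2623] dock [-258.1  -46.1] psi 175.24 F [ 0.1 -0.5 -0.3] gap 0.002
shift [ 210.4 -313.1  161.9] turn [ 0.4 -0.5 -0.3]
shift [ 209.6 -313.7  249.9] turn [ 0.4 -0.5 -0.3]
```

Request:
move_arm(commands="30 -60 0 0 0 0 -1;70 -120 30 0 0 0 -1;110 -170 60 0 0 0 -1;150 -225 90 0 0 0 -1;190 -280 120 0 0 0 -1")

```text
t: 53.02
tcp_pos: [0.5955, 0.1025, 0.1568]
tool_rot: [0.999, -0.041, -0.001, 0.001]
force: [0.3, -0.9, 0.4]
finger_gap: 0.003
gripper_force: 0.0
```

Request:
move_arm(commands="20 -33 40 0 0 0 -1;20 -33 90 0 0 0 -1;20 -33 130 0 0 0 -1;20 -33 130 0 0 0 -1;20 -33 130 0 0 0 -1")

```text
t: 53.65
tcp_pos: [0.6173, 0.1321, 0.0292]
tool_rot: [0.999, -0.041, -0.0, 0.0]
force: [0.5, -0.6, 0.6]
finger_gap: 0.001
gripper_force: 0.0
```

```bash
python3 -c "
from h import *
st(); to(*dk(-.045,.24),.012,-184.5)"
```

```text
t 53.65 tcp [0.6173 0.1321 0.0292] dock [-77.8 230.3] psi 175.29 F [ 0.5 -0.6  0.6] gap 0.001
shift [32.8 -9.8 17.2] turn [ 0.   0.  -0.2]
```

Request:
move_arm(commands="0 -30 0 0 0 0 -1;33 -35 0 0 0 0 -1;33 -35 17 0 0 0 -1;33 -25 17 0 0 0 -1;33 -15 17 0 0 0 -1")

```text
t: 54.28
tcp_pos: [0.6493, 0.1434, 0.0119]
tool_rot: [0.999, -0.041, -0.002, 0.001]
force: [0.1, -0.2, 0.3]
finger_gap: -0.0
gripper_force: 0.0
```

Request:
move_arm(commands="0 4 0 0 0 0 -1;0 8 0 0 0 0 -1;0 12 0 0 0 0 -1;0 16 0 0 0 0 -1;0 20 0 0 0 0 -1")

```text
t: 54.9
tcp_pos: [0.6492, 0.1301, 0.0118]
tool_rot: [0.999, -0.043, -0.0, -0.004]
force: [1.3, 23.2, -0.7]
finger_gap: 0.004
gripper_force: 10.6
```

```bash
python3 -c "
from h import *
st()"
```

```text
t 54.9 tcp [0.6492 0.1301 0.0118] dock [-45.8 230.8] psi 175.06 F [ 1.3 23.2 -0.7] gap 0.004
```

Request:
move_arm(commands="0 -30 0 0 0 0 -1;0 -30 -60 0 0 0 -1;0 -20 -120 0 0 0 -1;-30 20 -160 0 0 0 -1;-60 80 -200 0 0 0 -1")

```text
t: 55.52
tcp_pos: [0.59, 0.0621, 0.2048]
tool_rot: [0.999, -0.04, -0.0, 0.001]
force: [0.4, -0.4, -0.7]
finger_gap: 0.0
gripper_force: 0.0
```

```bash
python3 -c "
from h import *
st(); to(*dk(-.125,-.085),.22,-184.5)"
```

```text
t 55.52 tcp [0.59   0.0621 0.2048] dock [-99.6 158.3] psi 175.45 F [ 0.4 -0.4 -0.7] gap 0.0
shift [-25.2 243.4 -14.8] turn [ 0.1  0.  -0.1]
```

Request:
move_arm(commands="-10 50 -20 0 0 0 -1;-20 110 -20 0 0 0 -1;-25 165 -20 0 0 0 -1;-25 220 -20 0 0 0 -1;-25 243 -18 0 0 0 -1")

```text
t: 56.15
tcp_pos: [0.5453, -0.1811, 0.2215]
tool_rot: [0.999, -0.042, -0.001, 0.001]
force: [-0.5, 1.0, -0.0]
finger_gap: -0.004
gripper_force: 0.0
```

Request:
move_arm(commands="0 0 0 0 0 0 -1;0 0 10 0 0 0 -1;0 0 20 0 0 0 -1;0 0 30 0 0 0 -1;0 0 30 0 0 0 -1")

```text
t: 56.78
tcp_pos: [0.5449, -0.1767, 0.1898]
tool_rot: [0.999, -0.04, -0.003, -0.0]
force: [-0.2, 0.1, -0.2]
finger_gap: 0.001
gripper_force: 0.0
```

```bash
python3 -c "
from h import *
st(); to(*dk(-.125,-.085),.164,-184.5);to(*dk(-.145,-.085),.079,-184.5)"
```

```text
t 56.77 tcp [ 0.5449 -0.1767  0.1898] dock [-125.8  -83.2] psi 175.36 F [-0.2  0.1 -0.2] gap 0.001
shift [ 0.9  1.8 25.8] turn [-0.   0.3 -0.1]
shift [-18.7   1.9 110.9] turn [-0.   0.3 -0.1]
```

Request:
move_arm(commands="0 2 25 0 0 0 -1;-3 2 50 0 0 0 -1;-10 2 75 0 0 0 -1;-16 2 98 0 0 0 -1;-19 2 112 0 0 0 -1")

```text
t: 57.4
tcp_pos: [0.5319, -0.1795, 0.0817]
tool_rot: [0.999, -0.042, 0.005, 0.002]
force: [8.4, 5.7, 15.0]
finger_gap: 0.003
gripper_force: 7.0
```

Request:
move_arm(commands="0 0 4 0 0 0 -1;0 0 8 0 0 0 -1;0 0 10 0 0 0 -1;0 0 10 0 0 0 -1;0 0 10 0 0 0 -1")

```text
t: 58.02
tcp_pos: [0.5319, -0.1796, 0.0781]
tool_rot: [0.999, -0.041, 0.006, 0.003]
force: [-4.9, 7.7, 49.9]
finger_gap: -0.002
gripper_force: 24.9
```

```bash
python3 -c "
from h import *
st()"
```

```text
t 58.02 tcp [ 0.5319 -0.1796  0.0781] dock [-138.5  -87.2] psi 175.3 F [-4.9  7.7 49.9] gap -0.002
```

Request:
move_arm(commands="5 0 -30 0 0 0 -1;12 0 -60 0 0 0 -1;19 0 -90 0 0 0 -1;19 0 -117 0 0 0 -1;19 0 -117 0 0 0 -1")

```text
t: 58.65
tcp_pos: [0.5472, -0.1805, 0.1887]
tool_rot: [0.999, -0.041, 0.002, 0.002]
force: [0.7, -0.2, -0.5]
finger_gap: 0.005
gripper_force: 0.0
```

Request:
move_arm(commands="0 0 0 0 0 0 -1;0 0 0 0 0 0 -1;0 0 0 0 0 0 -1;0 0 0 0 0 0 -1;0 0 0 0 0 0 -1")

```text
t: 59.28
tcp_pos: [0.5453, -0.1798, 0.1859]
tool_rot: [0.999, -0.041, -0.001, 0.0]
force: [-0.3, 0.5, -0.0]
finger_gap: -0.005
gripper_force: 0.0
```

Request:
move_arm(commands="0 0 25 0 0 0 -1;-5 0 50 0 0 0 -1;-12 0 75 0 0 0 -1;-17 0 98 0 0 0 -1;-19 0 112 0 0 0 -1")

```text
t: 59.9
tcp_pos: [0.5313, -0.1798, 0.0773]
tool_rot: [0.999, -0.042, 0.005, 0.002]
force: [-3.1, 10.1, 73.7]
finger_gap: 0.001
gripper_force: 37.9
```

Request:
move_arm(commands="0 0 1 0 0 0 -1;0 0 1 0 0 0 -1;0 0 1 0 0 0 -1;0 0 1 0 0 0 -1;0 0 1 0 0 0 -1")

```text
t: 60.52
tcp_pos: [0.5312, -0.1797, 0.0787]
tool_rot: [0.999, -0.041, 0.005, 0.002]
force: [0.2, 5.4, 28.7]
finger_gap: -0.001
gripper_force: 14.3
```

```bash
python3 -c "
from h import *
st()"
```

```text
t 60.52 tcp [ 0.5312 -0.1797  0.0787] dock [-139.2  -87.2] psi 175.25 F [ 0.2  5.4 28.7] gap -0.001
```

Request:
move_arm(commands="5 0 -30 0 0 0 -1;12 0 -60 0 0 0 -1;19 0 -90 0 0 0 -1;19 0 -113 0 0 0 -1;19 0 -113 0 0 0 -1")

```text
t: 61.15
tcp_pos: [0.5467, -0.1805, 0.188]
tool_rot: [0.999, -0.041, 0.001, 0.002]
force: [-0.1, -0.1, 0.1]
finger_gap: -0.001
gripper_force: 0.0
```

Request:
move_arm(commands="0 0 0 0 0 0 -1;0 0 0 0 0 0 -1;0 0 0 0 0 0 -1;0 0 0 0 0 0 -1;0 0 0 0 0 0 -1")

```text
t: 61.78
tcp_pos: [0.5453, -0.1798, 0.186]
tool_rot: [0.999, -0.041, -0.001, 0.0]
force: [-1.0, -0.7, -0.4]
finger_gap: 0.0
gripper_force: 0.0
```

Request:
move_arm(commands="0 0 25 0 0 0 -1;-5 0 45 0 0 0 -1;-12 0 65 0 0 0 -1;-17 0 80 0 0 0 -1;-18 0 92 0 0 0 -1")

```text
t: 62.4
tcp_pos: [0.5295, -0.1793, 0.096]
tool_rot: [0.999, -0.041, 0.002, 0.001]
force: [0.2, 1.3, 12.4]
finger_gap: -0.003
gripper_force: 5.9
```

Request:
move_arm(commands="0 0 6 0 0 0 -1;-1 0 12 0 0 0 -1;-1 0 17 0 0 0 -1;-1 0 21 0 0 0 -1;-1 0 21 0 0 0 -1")

```text
t: 63.02
tcp_pos: [0.5293, -0.1793, 0.0785]
tool_rot: [0.999, -0.041, 0.003, 0.002]
force: [-1.9, 4.1, 30.7]
finger_gap: 0.002
gripper_force: 15.3
```

Request:
move_arm(commands="5 0 -30 0 0 0 -1;12 0 -60 0 0 0 -1;19 0 -90 0 0 0 -1;19 0 -113 0 0 0 -1;19 0 -113 0 0 0 -1")

```text
t: 63.65
tcp_pos: [0.5467, -0.1804, 0.1881]
tool_rot: [0.999, -0.041, 0.001, 0.002]
force: [-0.7, 0.8, -0.2]
finger_gap: 0.001
gripper_force: 0.0
```

Request:
move_arm(commands="0 0 0 0 0 0 -1;0 0 0 0 0 0 -1;0 0 0 0 0 0 -1;0 0 0 0 0 0 -1;0 0 0 0 0 0 -1")

```text
t: 64.28
tcp_pos: [0.5453, -0.1798, 0.186]
tool_rot: [0.999, -0.041, -0.001, 0.0]
force: [0.6, 0.0, -1.2]
finger_gap: -0.001
gripper_force: 0.0
```

Request:
move_arm(commands="0 0 25 0 0 0 -1;-5 0 45 0 0 0 -1;-12 0 65 0 0 0 -1;-17 0 80 0 0 0 -1;-18 0 92 0 0 0 -1")

```text
t: 64.9
tcp_pos: [0.5295, -0.1793, 0.096]
tool_rot: [0.999, -0.041, 0.002, 0.001]
force: [2.2, 1.2, 12.2]
finger_gap: 0.001
gripper_force: 5.9
```

Request:
move_arm(commands="0 0 6 0 0 0 -1;-1 0 12 0 0 0 -1;-1 0 17 0 0 0 -1;-1 0 21 0 0 0 -1;-1 0 21 0 0 0 -1")

```text
t: 65.53
tcp_pos: [0.5293, -0.1793, 0.0785]
tool_rot: [0.999, -0.041, 0.003, 0.002]
force: [-3.1, 4.7, 29.7]
finger_gap: 0.001
gripper_force: 15.3
```

Request:
move_arm(commands="5 0 -30 0 0 0 -1;12 0 -60 0 0 0 -1;19 0 -90 0 0 0 -1;19 0 -120 0 0 0 -1;19 0 -150 0 0 0 -1")

```text
t: 66.15
tcp_pos: [0.5455, -0.1797, 0.2243]
tool_rot: [0.999, -0.041, -0.001, 0.001]
force: [0.6, 0.4, -0.8]
finger_gap: -0.001
gripper_force: 0.0
```

Request:
move_arm(commands="-50 0 -30 0 0 0 -1;-100 0 -40 0 0 0 -1;-130 0 -40 0 0 0 -1;-130 0 -40 0 0 0 -1;-130 0 -40 0 0 0 -1")

```text
t: 66.78
tcp_pos: [0.4171, -0.1697, 0.2638]
tool_rot: [0.999, -0.041, -0.0, 0.001]
force: [0.4, 0.7, 0.1]
finger_gap: -0.003
gripper_force: 0.0
```

```bash
python3 -c "
from h import *
st(); shot('top','t11'); shot('scene','s11'); T=cv2.imread('pics/t11.png'); S=cv2.imread('pics/s11.png')
cv2.imwrite('pics/m4.png',np.hstack([cv2.resize(T[140:230,245:405],(400,225)),cv2.resize(S[180:370,170:370],(400,380))[:225]]) if 0 else np.vstack([cv2.resize(T[140:220,245:405],(600,300),interpolation=cv2.INTER_CUBIC),cv2.resize(S[190:350,180:380],(375,300),interpolation=cv2.INTER_CUBIC) if 0 else cv2.resize(S[190:350,150:470],(600,300),interpolation=cv2.INTER_CUBIC)]))"
```

```text
t 66.78 tcp [ 0.4171 -0.1697  0.2638] dock [-253.8  -86.3] psi 175.28 F [0.4 0.7 0.1] gap -0.003
```

View pics/m4.png

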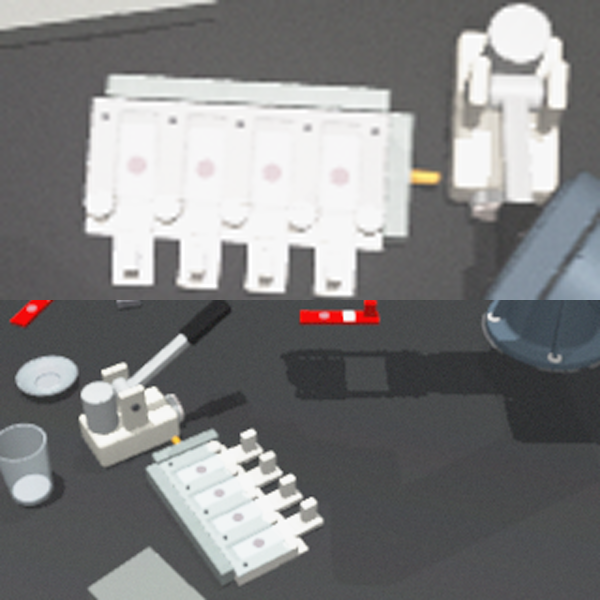

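The picture shows the case docked, all four carriers in at equal depth, and the lever up. Four full strokes are done and the robot is touching nothing.

```bash
python3 -c "
from station import ticket
print(ticket.sign_off())"
```

```text
the job is handed in; nothing more can be done
None
```

I handed the job in at about 67 s: the case is docked against both stops, all four carriers are home in their own bays, the lever has had four full strokes and is up, and I saw no sign that the jar, dish, pen or brush was touched.

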